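# Rack the lot trays and put up their signs for viewing

### The job

Set this lot out for the auction viewing: first slide every tray that is on the bench fully home, against the back stops, on the rail pair of the viewing rack that the rack's colour key marks with a clip of the tray's own colour. Then hang every sign on the horizontal rail: hook it on over the bare end, before the black ring, and only there, and slide it along the rail to the band of its own colour, centred on the band. Leave the glass, the china and the can alone.

Things in the scene. Friction and masses are not known exactly. Their poses are not given: they have to be found in the camera images.
- rack: Fixed steel rack, three pairs of rails (ledges), open at -x; trays slide in along +x. Origin on its centre line at mid depth, up to 30 mm above the table; ledge tops 55, 130, 205 mm above it. Ledges: x = -98 to 70 mm, inner edges y = +-74 mm. Posts reach 260 mm. Back stops: tray origin at x = +2 mm. The trays' handles are offset, green to +y and blue to -y: both stay reachable
- rack_low (a point): Middle of the lowest rail pair, at ledge-top height, where a tray's origin goes (back stops 2 mm further in). Guide walls, 24 mm tall above each ledge, leave 192 mm between them and flare to about 215 mm at x = -97 mm of the rack. 69 mm is free between a ledge top and the next ledge's underside
- key_a: Colour key: an upright strip, 220 mm tall, standing in a pocket on the rack's -y outer side (its origin at y = -139 mm, 20 mm above the rack's origin), with a green and a blue clip block (50 x 24 x 24 mm) level with the rail pairs they stand for. Exactly one of key_a, key_b, key_c is present, the others are None. If key_a: green clip at the lowest pair, blue at the middle pair
- key_b: As key_a; if this one is present: green clip at the highest pair, blue at the lowest
- key_c: As key_a; if this one is present: green clip at the middle pair, blue at the highest
- tray_green: Green felt-lined flat tray with spoons fixed in it (may be absent: None), 0.22 kg; plate 130 (x) x 180 (y) x 10 mm. Origin under the plate's centre, z up. Brass handle on its -x side: upright blade 10 (x) x 50 (y) mm, 0 to 56 mm above the underside, at x = -145, y = +48 mm. Grip it along the tray's x, TCP 36 mm above the underside. Starts flat on the table, handle roughly to world -y
- tray_blue: Blue felt-lined flat tray with spoons fixed in it (may be absent: None), 0.22 kg; plate 130 (x) x 180 (y) x 10 mm. Origin under the plate's centre, z up. Brass handle on its -x side: upright blade 10 (x) x 50 (y) mm, 0 to 56 mm above the underside, at x = -145, y = -48 mm. Grip it along the tray's x, TCP 36 mm above the underside. Starts flat on the table, handle roughly to world -y
- rail: Fixed round steel bar, 12 mm diameter, along its y from -165 to 165 mm, 200 mm above the origin (itself up to 20 mm above the table), on two end posts 18 mm thick, 210 mm tall, feet 60 mm wide. Its -x side faces the robot. A black ring at y = -83 to -77 mm ends the bare loading end. Bands at y = -40, 30 and 100 mm, colours in varying order. Signs cannot pass each other: do the farthest band first
- rail_load (a point): On the bar's axis at the middle of the bare loading end (rail y = -120 mm): hook the 56 mm wide signs on here
- band_red: Red band painted on the rail, 24 mm long; origin on the bar's axis at the middle of the band, axes as the rail's. It does not stick out enough to stop a hook
- band_yellow: Yellow band painted on the rail, 24 mm long; origin on the bar's axis at the middle of the band, axes as the rail's. It does not stick out enough to stop a hook
- band_white: White band painted on the rail, 24 mm long; origin on the bar's axis at the middle of the band, axes as the rail's. It does not stick out enough to stop a hook
- sign_red: Red sign on a hanger (may be absent: None), standing upright, 182 mm tall, 0.14 kg. Origin under the middle of its foot (50 x by 56 y mm), z up; board 56 mm wide in the y-z plane up to 57 mm; hook above it. Grip knob on top: 14 (x) x 24 (y) mm, 140 to 182 mm up; grip along x, TCP 165 mm up. Hung, its origin is 124 mm below the bar's axis (76 mm above the rail's origin), its x along the rail's x
- sign_yellow: Yellow sign on a hanger (may be absent: None), standing upright, 182 mm tall, 0.14 kg. Origin under the middle of its foot (50 x by 56 y mm), z up; board 56 mm wide in the y-z plane up to 57 mm; hook above it. Grip knob on top: 14 (x) x 24 (y) mm, 140 to 182 mm up; grip along x, TCP 165 mm up. Hung, its origin is 124 mm below the bar's axis (76 mm above the rail's origin), its x along the rail's x
- sign_white: White sign on a hanger (may be absent: None), standing upright, 182 mm tall, 0.14 kg. Origin under the middle of its foot (50 x by 56 y mm), z up; board 56 mm wide in the y-z plane up to 57 mm; hook above it. Grip knob on top: 14 (x) x 24 (y) mm, 140 to 182 mm up; grip along x, TCP 165 mm up. Hung, its origin is 124 mm below the bar's axis (76 mm above the rail's origin), its x along the rail's x
- sign_red_peak (a point): Peak of the red sign's hook, on the axis of its 8 mm wire, 138 mm above its origin, 14 mm above the bar's axis when hung. The wire comes up at x = -15 mm (free up to 68 mm below the peak) and ends on the +x side in a tip, lowest 36 mm below the peak. So come to the bar from its -x side with the sign 40 mm above hanging height, go over the bar, then down
- sign_yellow_peak (a point): Peak of the yellow sign's hook, on the axis of its 8 mm wire, 138 mm above its origin, 14 mm above the bar's axis when hung. The wire comes up at x = -15 mm (free up to 68 mm below the peak) and ends on the +x side in a tip, lowest 36 mm below the peak. So come to the bar from its -x side with the sign 40 mm above hanging height, go over the bar, then down
- sign_white_peak (a point): Peak of the white sign's hook, on the axis of its 8 mm wire, 138 mm above its origin, 14 mm above the bar's axis when hung. The wire comes up at x = -15 mm (free up to 68 mm below the peak) and ends on the +x side in a tip, lowest 36 mm below the peak. So come to the bar from its -x side with the sign 40 mm above hanging height, go over the bar, then down
- green_vase: Bystander, leave alone: green glass vase, 68 mm wide, 130 mm tall
- teacup: Bystander, leave alone: white china mug, 84 mm wide, 48 mm tall
- glass_bowl: Bystander, leave alone: clear glass bowl, 140 mm wide, 60 mm tall
- polish_can: Bystander, leave alone: flat metal can of polish, 60 mm wide, 40 mm tall
- green_goblet: Bystander, leave alone: green glass goblet, 60 mm wide, 100 mm tall
Not all that is in view belongs to the job. Leave any purple look-alike of the key_a alone.

How it is judged (in metres and radians):
On the way, in this order (a step that is already met when the one before it is completed fails the run):
1. every tray present is home on the rail pair with its colour (x of tray_green in the frame of rack between -0.012 and 0.01 m and y of tray_green in the frame of rack between -0.012 and 0.012 m and z of tray_green in the frame of key_a between 0.027 and 0.043 m and z of tray_green in the frame of key_b between 0.177 and 0.193 m and z of tray_green in the frame of key_c between 0.102 and 0.118 m and angle between each of tray_green, tray_blue's own z axis and vertical below 0.06 rad and angle between the x axis of each of tray_green, tray_blue and the x axis of rack, either way round below 0.12 rad and x of tray_blue in the frame of rack between -0.012 and 0.01 m and y of tray_blue in the frame of rack between -0.012 and 0.012 m and z of tray_blue in the frame of key_a between 0.102 and 0.118 m and z of tray_blue in the frame of key_b between 0.027 and 0.043 m and z of tray_blue in the frame of key_c between 0.177 and 0.193 m), for 0.2 s.
2. then every sign present hangs on the rail at its band (z of sign_red in the frame of rail between 0.068 and 0.084 m and x of sign_red in the frame of rail between -0.014 and 0.014 m and y of sign_red in the frame of band_red between -0.013 and 0.013 m and angle between each of sign_red, sign_yellow, sign_white's own z axis and vertical below 0.2 rad and z of sign_yellow in the frame of rail between 0.068 and 0.084 m and x of sign_yellow in the frame of rail between -0.014 and 0.014 m and y of sign_yellow in the frame of band_yellow between -0.013 and 0.013 m and z of sign_white in the frame of rail between 0.068 and 0.084 m and x of sign_white in the frame of rail between -0.014 and 0.014 m and y of sign_white in the frame of band_white between -0.013 and 0.013 m), for 0.2 s.
At the end, for the whole second after the job is handed in: Each tray lies level on the ledges with its colour clips (height 8 mm, sideways 12 mm), origin at -12 to +10 mm along the rack's x (2 mm = against the stops); each sign hangs on the rail (height 8 mm, upright to 0.2 rad) within 13 mm of the middle of its band; all at rest (all of step 1 and all of step 2 and linear speed of each of tray_green, tray_blue, sign_red, sign_yellow, sign_white below 0.02 m/s); the robot touches nothing.
It fails at once if the red sign is put onto or lifted off the rail beyond the black ring (y of sign_red in the frame of rail between -0.07 and 0.15 m and x of sign_red in the frame of rail between -0.02 and 0.02 m and z of sign_red in the frame of rail between 0.092 and 0.125 m).
It fails at once if the yellow sign is put onto or lifted off the rail beyond the black ring (y of sign_yellow in the frame of rail between -0.07 and 0.15 m and x of sign_yellow in the frame of rail between -0.02 and 0.02 m and z of sign_yellow in the frame of rail between 0.092 and 0.125 m).
It fails at once if the white sign is put onto or lifted off the rail beyond the black ring (y of sign_white in the frame of rail between -0.07 and 0.15 m and x of sign_white in the frame of rail between -0.02 and 0.02 m and z of sign_white in the frame of rail between 0.092 and 0.125 m).
It fails at once if glass, china or the can is pushed away or tipped (distance of any of green_vase, teacup, glass_bowl, polish_can, green_goblet from where it was at the start of the episode above 0.03 m or angle between any of green_vase, teacup, glass_bowl, polish_can, green_goblet's own z axis and vertical above 0.5 rad).
Of key_a, key_b, key_c only 1 to 1 are there at a start; the rules pass over those that are not, and their reading is None.
Of tray_green, tray_blue only 1 to 2 are there at a start; the rules pass over those that are not, and their reading is None.
Of sign_red, sign_yellow, sign_white only 2 to 3 are there at a start; the rules pass over those that are not, and their reading is None.
At some moment in a run one of tray_green, tray_blue may be knocked a few centimetres aside while the robot is not near it.
It also fails if it takes over 210 s, if anything falls off the work surface, if the arm or the gripper's body presses on something with over 40 N, if the wrist force passes 120 N, or if a joint passes its speed limit or range.

### The arm

A 6-joint arm with a two-finger parallel gripper is mounted at the origin on the work surface. World frame = base frame: x ahead of the robot, y to its left, z up, the work surface at z = 0. Lengths are in m, angles in degrees, forces in N, time in s.
With the tool pointing down it reaches from about 0.25 to 0.8 m from the base axis. Payload 8.5 kg.
Tool frame: the origin (TCP) lies between the finger pads, 19 mm behind the fingertips; this is the grasp point; z points along the fingers, y is the line along which they close (so a half turn about z gives the same grasp; the last joint's range is limited). The gripper opens to 85 mm and grips with 20 to 120 N. Pads are 22 mm wide; open, the fingers measure 114 mm over their backs; the gripper's body (76 mm by 85 mm) begins 54 mm behind the grasp point. The pads swing forward as they close: fully open they stand 13 mm farther back than shut.
Start: joints at [-67.838, 13.648, -0.773, 75.585, 0, 90], TCP at [0.198, -0.486, 0.25] pointing down, gripper open.
Joint ranges: [-152.45, 152.45], [-59.26, 108.67], [-65.41, 83.53], [-104.44, 129.93], [-82.83, 76.93], [-180, 180]. Speed limits (degrees/s): [127.2, 127.2, 159.86, 180, 180, 180].

### API

Orientations are given as [roll, pitch, yaw] about the fixed x, y, z axes, in that order (R = Rz(yaw) Ry(pitch) Rx(roll)).
In Python, from bench import sensors, vision, robot gives the robot as it stands.
- The arm moves only by the tool servo_tool, never from a script. Its argument "series" is a list of rows, each an object of numbers: "x", "y", "z": the shift along the tool's x, y, z as a fraction of full scale; "turn": the turn about the tool's z as a fraction of full scale; "grip": the finger opening in mm, from 0 to 85.4. In form: [{"x": .., "y": .., "z": .., "turn": .., "grip": ..}, ...]. A call has 1 to 12 rows; each row shifts and turns the commanded pose from where the row before left it, along the tool's axes as they then stand; what a row does not reach is not made up. Full scale, the value 1, is 0.1 m for a shift and 0.08 rad for a turn. A row lasts 1/12 s, in which the tool goes at most 41.7 mm and 7.16 degrees, less where a joint would pass 70% of its speed; a pose out of reach is approached as far as the arm can. A call with a number of a shift or a turn outside -1 to 1 is refused whole. A call with a gripper value outside its range is refused whole. The fingers move at their own pace and stop on an object; "force" is the grip in N (left out, the last holds). Time passes only in rows, so rows that do not move let the fingers close. It gives the time, the measured TCP pose, the force, the opening and the grip force at its end, in the units of the state.
- sensors.state(): the state, without advancing time (a new reading comes with each control period).
- vision.get_image(name): name is "scene" or "side" or "wrist"; returns a dict with "image" (420x560x3 uint8, red, green, blue), "camera_matrix" (3x3 intrinsics, pixels), "k1" (the pictures are not rectified: a ray, as slopes to the right and down, at radius r is drawn at 1 + k1 r^2 times it, then the intrinsics apply), "extrinsics" (4x4, takes a point from camera to world coordinates); the wrist camera has in their place "T_tool_cam" (4x4, takes a point from camera to tool coordinates, whose origin is the TCP and whose axes are the flange's). Camera axes: x right, y up, looking along -z (the intrinsics and any distortion apply to the point x, -y, -z); pixel columns grow to the right and rows downward; lengths in m; the calibration is good to about 2 mm. A picture is of the moment at which its call begins: read the wrist's pose just before it. There is no depth.
- robot.sign_off(): hands the job in; it is judged then, once.
The state is a dict: "time": time; "joints": joint angles; "qd": joint speeds; "tau": joint torques, N m; "tcp_pos": TCP position; "eef_rot": TCP orientation; "wrist_force": force on the tool from outside, world axes, zero at the start; "ft_torque": the same for the moment, N m; "gripper_width": finger opening in m; "gripper_force": force on a finger pad.
Only numpy, scipy, OpenCV 4.12 (cv2) and the standard library are available. Lean on these libraries where they do the work, as an engineer would, in place of code of your own. Each camera call takes 0.05 s, during which the arm holds its last target. There are 200 camera calls.

## Working session

There is one attempt and no reset: what is moved stays moved. The work goes in short steps, Python scripts to look and compute and a tool call to move; the robot and the scene stay as the last step left them, time stands still between calls to the robot, and variables do not carry over. Pictures are saved under pics/ and viewed, at most 14 in all, crops included, and the job is handed in when it is done.

Besides the shell and the picture viewer there is one more tool, called after "Call:" in YAML: its name, and indented under it one key for each argument. servo_tool: Moves the arm, as the interface text tells. Its arguments: {"type":"object","properties":{"series":{"type":"array"},"force":{"type":"number"}},"required":["series"]}

```bash
mkdir -p pics; ls; cat > h.py <<'E'
import numpy as np, cv2, json
from bench import sensors, vision, robot
from scipy.spatial.transform import Rotation as R
def snap(n,name):
    s=sensors.state(); d=vision.get_image(n)
    cv2.imwrite('pics/'+name+'.png',d['image'][:,:,::-1])
    if n=='wrist':
        T=np.eye(4);T[:3,:3]=R.from_euler('xyz',s['eef_rot'],degrees=True).as_matrix();T[:3,3]=s['tcp_pos']
        E=T@np.array(d['T_tool_cam'])
    else: E=np.array(d['extrinsics'])
    np.savez('pics/'+name+'.npz',K=d['camera_matrix'],k1=d['k1'],E=E)
    return d['image']
def ray(name,px):
    c=np.load('pics/'+name+'.npz');K=c['K']
    D=np.array([float(c['k1']),0,0,0])
    p=cv2.undistortPoints(np.array([[px]],float),K,D)[0,0]
    d=c['E'][:3,:3]@np.array([p[0],-p[1],-1]);return c['E'][:3,3],d/np.linalg.norm(d)
def atz(name,px,z):
    o,d=ray(name,px);return o+d*(z-o[2])/d[2]
def tri(*obs):
    A=0;b=0;rs=[ray(*o) for o in obs]
    for o,d in rs:
        P=np.eye(3)-np.outer(d,d);A=A+P;b=b+P@o
    x=np.linalg.solve(A,b)
    return x,[round(float(np.linalg.norm(np.cross(x-o,d)))*1000,1) for o,d in rs]
def proj(name,X):
    c=np.load('pics/'+name+'.npz');E=c['E'];p=E[:3,:3].T@(np.array(X)-E[:3,3])
    q=np.array([p[0]/-p[2],-p[1]/-p[2]]);q=q*(1+float(c['k1'])*(q@q));return (c['K']@[q[0],q[1],1])[:2]
E
python3 - <<'E'
from h import *
for n in('scene','side','wrist'):
    snap(n,n+'0');c=np.load(f'pics/{n}0.npz');print(n,c['K'].tolist(),c['k1'],c['E'].round(3).tolist())
for n in('scene','side'):
    cv2.imwrite(f'pics/{n}0b.png',cv2.resize(cv2.imread(f'pics/{n}0.png'),(800,600),interpolation=cv2.INTER_CUBIC))
print(sensors.state())
E
```

```text
pics
scene [[384.23072142909916, 0.0, 277.4206703584696], [0.0, 384.23072142909916, 205.83979548927397], [0.0, 0.0, 1.0]] -0.0031343603954125136 [[0.441, -0.67, 0.597, 1.199], [0.897, 0.334, -0.288, -0.293], [-0.006, 0.662, 0.749, 0.891], [0.0, 0.0, 0.0, 1.0]]
side [[459.38065414332516, 0.0, 274.5941193670854], [0.0, 459.38065414332516, 211.97519998481332], [0.0, 0.0, 1.0]] -0.10983407891034179 [[-0.99, 0.102, -0.1, 0.442], [-0.142, -0.776, 0.615, 0.763], [-0.015, 0.623, 0.782, 1.137], [0.0, 0.0, 0.0, 1.0]]
wrist [[360.38301742405196, 0.0, 279.43848921413536], [0.0, 360.38301742405196, 215.29720676754238], [0.0, 0.0, 1.0]] -0.03088787225026357 [[0.377, 0.878, 0.295, 0.274], [-0.926, 0.358, 0.119, -0.456], [-0.001, -0.318, 0.948, 0.374], [0.0, 0.0, 0.0, 1.0]]
{'time': 0.15, 'joints': array([-6.78384674e+01,  1.36728706e+01, -8.06217462e-01,  7.55824897e+01,
       -5.85038309e-04,  8.99990310e+01]), 'qd': array([-0.06278155, -0.05543475,  0.13167313, -0.06932175, -0.04552301,
        0.07341177]), 'tau': array([ 6.25898429e-05, -5.39075947e+01,  3.46597660e+01,  1.44546392e-02,
        6.09389053e-05,  2.42413654e-05]), 'tcp_pos': array([ 0.19792818, -0.48594835,  0.24952451]), 'eef_rot': array([-1.79938422e+02,  5.83996607e-04,  2.21625022e+01]), 'wrist_force': array([-0.3349348 , -0.06437307, -0.15743074]), 'ft_torque': array([ 0.05702012, -0.00811972, -0.03209112]), 'gripper_force': 0.0, 'gripper_width': 0.08545017791076928}
```

View pics/scene0b.png

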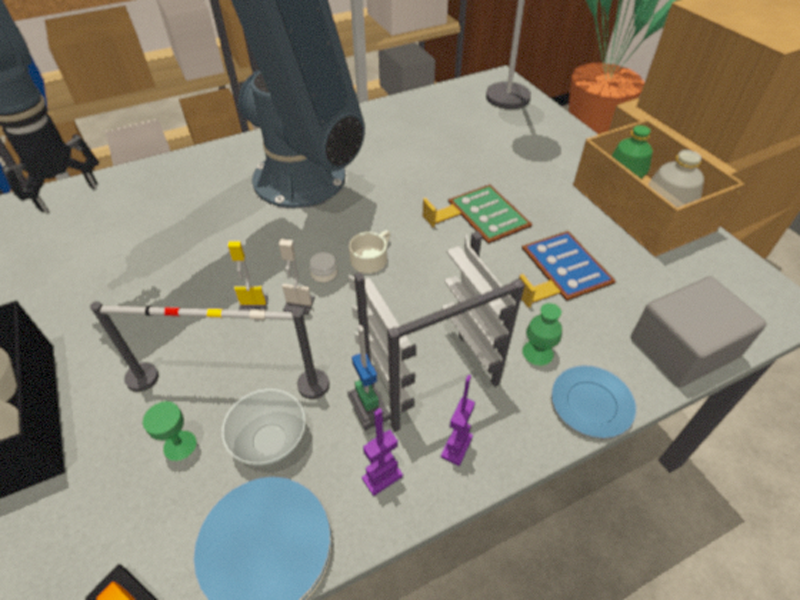

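View pics/side0b.png

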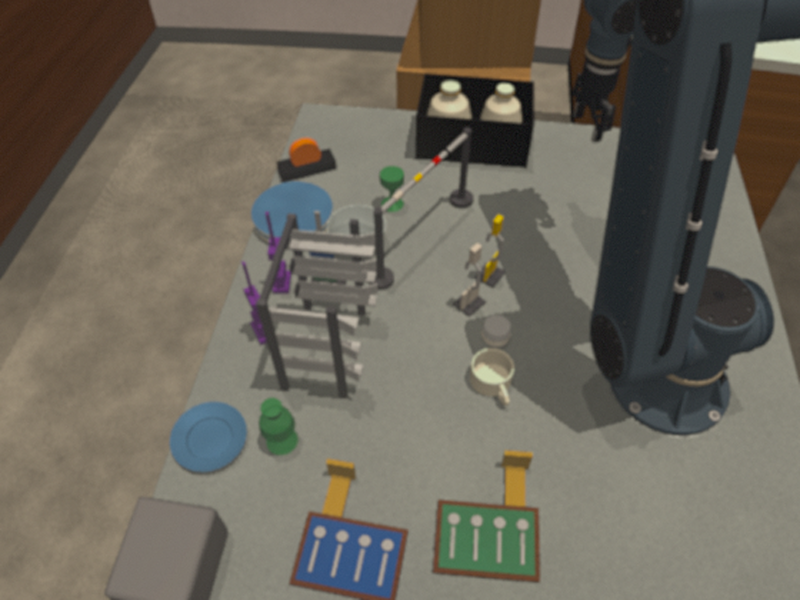

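The scene shows the green tray at (490,212) and the blue at (568,265) with handles toward -y. Only yellow (250,275) and white (295,275) signs are on the bench. The rail bands run red, yellow, white from the ring at (150,311), and the key strip at (365,380) has blue above green. Next I'll look at crops to measure.

```bash
python3 - <<'E'
from h import *
def crop(n,x0,y0,w,h,s): return cv2.resize(cv2.imread(f'pics/{n}0.png')[y0:y0+h,x0:x0+w],(w*s,h*s),interpolation=cv2.INTER_CUBIC)
cv2.imwrite('pics/c1.png',crop('scene',235,155,150,150,4))
cv2.imwrite('pics/c2.png',crop('side',160,140,130,145,4))
a=crop('scene',55,160,180,125,4);cv2.imwrite('pics/c3.png',a)
cv2.imwrite('pics/c4.png',crop('side',250,85,120,145,4))
# tray colours
for n in('scene','side'):
    im=cv2.cvtColor(cv2.imread(f'pics/{n}0.png'),cv2.COLOR_BGR2HSV)
    for nm,lo,hi in(('green',(50,90,40),(85,255,255)),('blue',(105,120,40),(125,255,255)),('yellow',(18,140,80),(32,255,255))):
        m=cv2.inRange(im,lo,hi);k,l,st,ce=cv2.connectedComponentsWithStats(m)
        for i in range(1,k):
            if st[i,4]>25: print(n,nm,st[i],ce[i].round(1), cv2.boxPoints(cv2.minAreaRect(np.argwhere(l==i)[:,::-1].astype(np.float32))).round(1).tolist())
E
```

```text
scene green [411   0   7  11  42] [414.5   3.5] [[411.0, 0.0], [417.0, 0.0], [417.0, 10.0], [411.0, 10.0]]
scene green [421   0   6   9  35] [423.7   2.8] [[421.0, 0.0], [426.0, 0.0], [426.0, 8.0], [421.0, 8.0]]
scene green [445   0  15  23 205] [450.2   7.9] [[445.0, 0.0], [459.0, 0.0], [459.0, 22.0], [445.0, 22.0]]
scene green [453   0  18  25 129] [461.1  12.7] [[452.3999938964844, 23.700000762939453], [464.1000061035156, -2.5999999046325684], [470.5, 0.20000000298023224], [458.79998779296875, 26.600000381469727]]
scene green [444  88  11   7  61] [448.7  91.2] [[444.0, 88.0], [454.0, 88.0], [454.0, 94.0], [444.0, 94.0]]
scene green [429  97  27  27 472] [443.7 108.5] [[427.70001220703125, 108.0], [440.3999938964844, 91.0999984741211], [461.70001220703125, 107.0], [449.0, 124.0]]
scene green [319 132  49  33 428] [343.6 148.6] [[318.5, 140.5], [335.5, 123.5], [367.0, 155.0], [350.0, 172.0]]
scene green [366 213  27  43 761] [379.8 234.6] [[361.79998779296875, 249.6999969482422], [377.3999938964844, 209.3000030517578], [398.5, 217.39999389648438], [383.0, 257.79998779296875]]
scene
[... 3557 characters left out ...]
351562], [348.8999938964844, 164.5]]
side yellow [338 183  10  14  73] [342.1 188.4] [[337.29998779296875, 195.8000030517578], [340.8999938964844, 181.5], [347.0, 183.0], [343.3999938964844, 197.39999389648438]]
side yellow [354 316  18  39 467] [360.6 335.4] [[354.0, 316.0], [371.0, 316.0], [371.0, 354.0], [354.0, 354.0]]
side yellow [229 322  18   7  76] [237.8 324.8] [[228.39999389648438, 325.29998779296875], [229.1999969482422, 321.1000061035156], [246.6999969482422, 324.29998779296875], [245.89999389648438, 328.3999938964844]]
side yellow [226 331  19  31 376] [235.3 346.3] [[225.5, 359.0], [232.10000610351562, 330.3999938964844], [245.10000610351562, 333.3999938964844], [238.5, 362.0]]
```

View pics/c1.png

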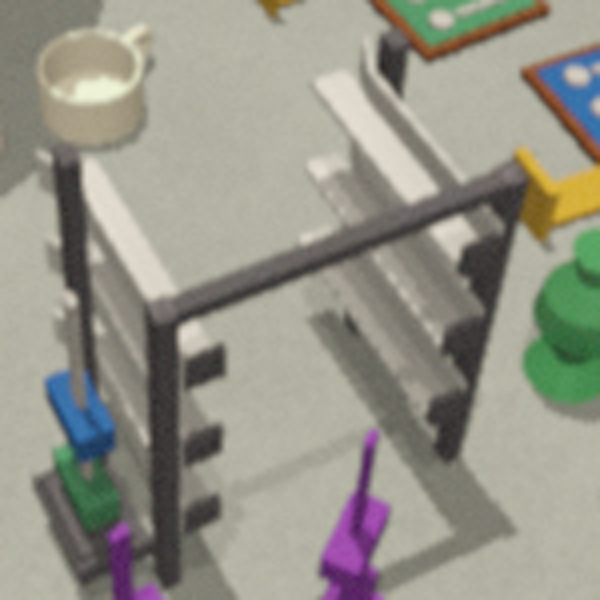

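View pics/c2.png

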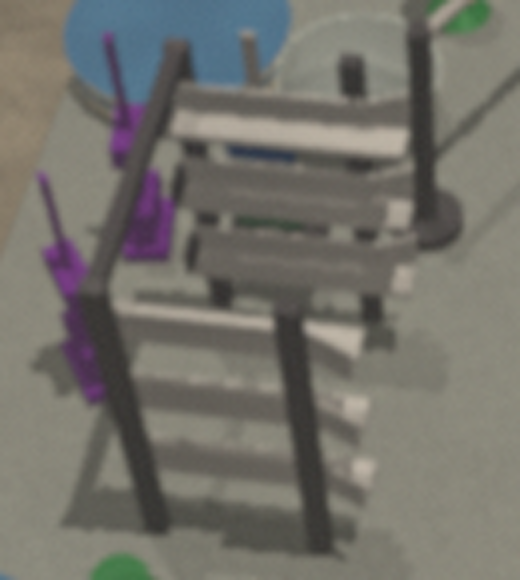

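View pics/c3.png

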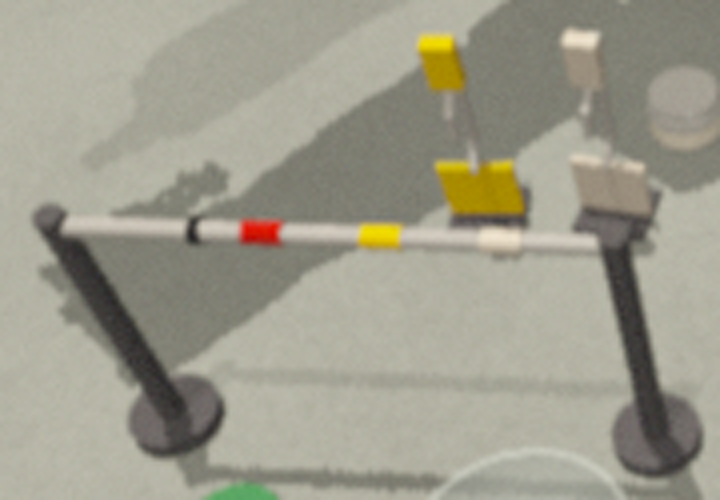

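View pics/c4.png

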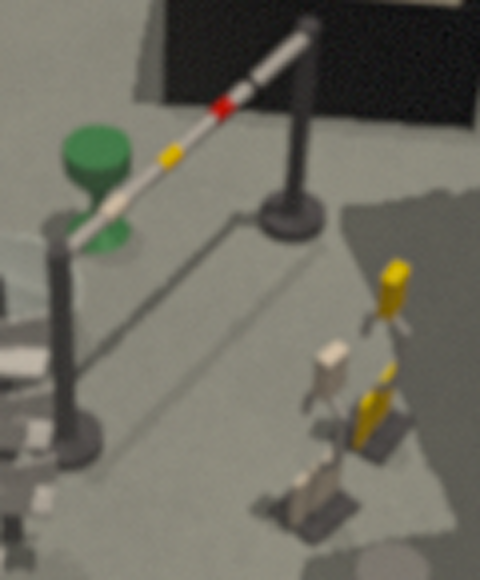

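```bash
cat >> h.py <<'E'
def c(n,u,v,x0,y0,s=4.): return (n+'0',((u+.5)/s-.5+x0,(v+.5)/s-.5+y0))
c1=lambda u,v:c('scene',u,v,235,155)
c2=lambda u,v:c('side',u,v,160,140)
c3=lambda u,v:c('scene',u,v,55,160)
c4=lambda u,v:c('side',u,v,250,85)
sb=lambda u,v:c('scene',u,v,0,0,1/.7)
db=lambda u,v:c('side',u,v,0,0,1/.7)
E
python3 - <<'E'
from h import *
for nm,a,b in(('back-y top',c1(160,308),c2(178,47)),('back+y top',c1(520,168),c2(93,284)),('front+y top',c1(392,40),c2(290,295)),('front-y',c1(65,155),c2(352,62)),
 ('blueclip',c1(78,400),c2(262,154)),('greenclip',c1(85,478),c2(268,222)),
 ('railload end',c3(50,216),c4(308,27)),('railfar',c3(612,236),c4(60,240)),('ring',c3(194,230),c4(257,80)),('red',c3(261,232),c4(222,107)),('yel',c3(380,236),c4(171,156)),('whi',c3(500,240),c4(112,205)),
 ('signY knob top',c3(437,42),c4(400,265)),('signW knob top',c3(580,38),c4(334,347)),('signY board top',c3(476,166),c4(376,392)),('signW',c3(608,163),c4(318,478)),
 ('g1',sb(450,193),db(438,502)),('g2',sb(490,184),db(540,506)),('g3',sb(531,218),db(539,578)),('g4',sb(488,241),db(434,574)),
 ('b1',sb(565,232),db(407,529)),('b2',sb(614,270),db(398,598)),('b3',sb(568,299),db(292,585)),('b4',sb(523,248),db(312,514)),
 ('vase top',sb(552,312),db(272,406)),('cup',sb(368,243),db(493,362)),('gobl',sb(164,415),db(392,174)),('can',sb(323,260),db(497,322)),('bowl',sb(265,415),db(356,225)),
 ('gh',sb(428,203),db(517,454)),('bh',sb(523,280),db(341,463))):
    x,e=tri(a,b);print(nm,x.round(3),e)
print('clips on z plane?')
E
```

```text
back-y top [ 0.771 -0.093  0.279] [0.7, 0.7]
back+y top [0.773 0.119 0.284] [3.1, 3.1]
front+y top [0.654 0.111 0.283] [3.5, 3.5]
front-y [ 0.652 -0.094  0.278] [1.0, 1.0]
blueclip [ 0.727 -0.121  0.153] [4.5, 4.5]
greenclip [ 0.73  -0.122  0.075] [4.5, 4.5]
railload end [ 0.464 -0.481  0.216] [1.5, 1.5]
railfar [ 0.626 -0.196  0.221] [4.0, 4.0]
ring [ 0.501 -0.411  0.209] [4.8, 4.8]
red [ 0.525 -0.375  0.211] [2.6, 2.6]
yel [ 0.558 -0.313  0.209] [2.3, 2.3]
whi [ 0.594 -0.252  0.211] [1.5, 1.5]
signY knob top [ 0.379 -0.24   0.184] [4.9, 4.9]
signW knob top [ 0.422 -0.151  0.184] [2.9, 2.9]
signY board top [ 0.38  -0.236  0.054] [0.6, 0.6]
signW [ 0.419 -0.147  0.05 ] [2.2, 2.2]
g1 [0.398 0.296 0.09 ] [64.3, 64.3]
g2 [0.304 0.358 0.088] [37.4, 37.4]
g3 [ 0.315  0.459 -0.026] [70.9, 70.9]
g4 [ 0.406  0.39  -0.076] [39.4, 39.4]
b1 [0.517 0.417 0.076] [36.8, 36.8]
b2 [ 0.555  0.518 -0.032] [73.8, 73.8]
b3 [ 0.654  0.451 -0.071] [38.9, 38.9]
b4 [0.604 0.352 0.081] [58.7, 58.7]
vase top [0.752 0.23  0.129] [3.7, 3.7]
cup [0.366 0.037 0.056] [3.6, 3.6]
gobl [ 0.634 -0.441  0.101] [2.5, 2.5]
can [ 0.362 -0.069  0.047] [3.7, 3.7]
bowl [ 0.693 -0.292  0.073] [2.1, 2.1]
gh [0.309 0.224 0.055] [1.9, 1.9]
bh [0.618 0.282 0.055] [2.8, 2.8]
clips on z plane?
```

The key is key_a: the green clip measures z 0.075 (lowest pair) and the blue 0.153 (middle pair). I'll start moving, with the wrist turning toward the green tray.

Call:
servo_tool:
  series:
    - {"z": -0.3, "turn": -0.957}
    - {"z": -0.2, "turn": -0.957}
    - {"turn": -0.957}
    - {"turn": -0.957}
    - {"turn": -0.957}
    - {"turn": -0.957}
    - {"turn": -0.957}
    - {"turn": -0.957}
    - {"turn": -0.957}
    - {"turn": -0.957}
    - {"turn": -0.957}
    - {"turn": -0.957}

```text
invalid input at $.series[0]: expected keys x, y, z, turn, grip
```

Call:
servo_tool:
  series:
    - {"turn": -0.957}
    - {"turn": -0.957}
    - {"turn": -0.957}
    - {"turn": -0.957}
    - {"turn": -0.957}
    - {"turn": -0.957}
    - {"turn": -0.957}
    - {"turn": -0.957}
    - {"turn": -0.957}
    - {"turn": -0.957}
    - {"turn": -0.957}
    - {"turn": -0.957}

```text
invalid input at $.series[0]: expected keys x, y, z, turn, grip
```

Call:
servo_tool:
  series:
    - {"turn": -0.957}
    - {"turn": -0.957}
    - {"turn": -0.957}
    - {"turn": -0.957}
    - {"turn": -0.957}
    - {"turn": -0.957}
    - {"turn": -0.957}
    - {"turn": -0.957}
    - {"turn": -0.957}
    - {"turn": -0.957}
    - {"turn": -0.957}
    - {"turn": -0.957}

```text
invalid input at $.series[0]: expected keys x, y, z, turn, grip
```

Call:
servo_tool:
  series:
    - {"x": -0.3, "y": 0.2}
    - {"x": -0.3, "y": 0.3}
    - {"x": -0.3, "y": 0.3}
    - {"x": -0.2, "y": 0.3}
    - {"y": 0.3}
    - {"y": 0.3}
    - {"y": 0.3}
    - {"y": 0.3}
    - {"y": 0.3}
    - {"y": 0.3}
    - {"y": 0.3}
    - {"y": 0.3}

```text
invalid input at $.series[0]: expected keys x, y, z, turn, grip
```

Call:
servo_tool:
  series:
    - {"y": 0.3}
    - {"y": 0.3}
    - {"y": 0.3}
    - {"y": 0.3}
    - {"y": 0.3}
    - {"y": 0.3}
    - {"y": 0.3}
    - {"y": 0.3}
    - {"y": 0.3}
    - {"y": 0.3}
    - {"y": 0.3}
    - {}

```text
invalid input at $.series[0]: expected keys x, y, z, turn, grip
```

```bash
python3 - <<'E'
from h import *
print(sensors.state()['joints'].round(1))
for n in('wrist','scene','side'): im=snap(n,n+'1')
cv2.imwrite('pics/w1b.png',cv2.imread('pics/wrist1.png'))
for nm,a,b in(
 ('g1',sb(450,193),db(540,506)),('g2',sb(490,184),db(539,578)),('g3',sb(531,218),db(434,574)),('g4',sb(488,241),db(438,502)),
 ('b4',sb(523,248),db(407,529)),('b1',sb(565,232),db(398,598)),('b2',sb(614,270),db(292,585)),('b3',sb(568,299),db(312,514))):
    x,e=tri(a,b);print(nm,x.round(3),e)
E
```

```text
[-67.8  13.7  -0.8  75.6  -0.   90. ]
g1 [0.265 0.308 0.027] [1.9, 1.9]
g2 [0.262 0.43  0.012] [2.6, 2.6]
g3 [0.433 0.443 0.019] [3.5, 3.5]
g4 [0.442 0.313 0.007] [0.5, 0.5]
b4 [0.493 0.372 0.005] [3.6, 3.6]
b1 [0.493 0.491 0.007] [4.2, 4.2]
b2 [0.662 0.497 0.027] [3.0, 3.0]
b3 [0.665 0.368 0.003] [4.0, 4.0]
```

View pics/w1b.png

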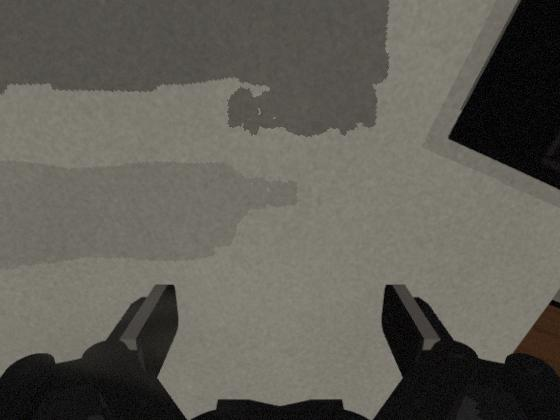

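The wrist view shows only empty table and the fingers, because the move was refused: every row needs all five keys.

Call:
servo_tool:
  series:
    - {"x": 0, "y": 0, "z": -0.3, "turn": -0.957, "grip": 85}
    - {"x": 0, "y": 0, "z": -0.2, "turn": -0.957, "grip": 85}
    - {"x": 0, "y": 0, "z": 0, "turn": -0.957, "grip": 85}
    - {"x": 0, "y": 0, "z": 0, "turn": -0.957, "grip": 85}
    - {"x": 0, "y": 0, "z": 0, "turn": -0.957, "grip": 85}
    - {"x": 0, "y": 0, "z": 0, "turn": -0.957, "grip": 85}
    - {"x": 0, "y": 0, "z": 0, "turn": -0.957, "grip": 85}
    - {"x": 0, "y": 0, "z": 0, "turn": -0.957, "grip": 85}
    - {"x": 0, "y": 0, "z": 0, "turn": -0.957, "grip": 85}
    - {"x": 0, "y": 0, "z": 0, "turn": -0.957, "grip": 85}
    - {"x": 0, "y": 0, "z": 0, "turn": -0.957, "grip": 85}
    - {"x": 0, "y": 0, "z": 0, "turn": -0.957, "grip": 85}

```text
time: 1.3
tcp_pos: [0.198, -0.4862, 0.2999]
eef_rot: [-180.0, -0.0, 75.0]
wrist_force: [-0.2, 0.9, -0.4]
gripper_width: 0.0851
gripper_force: 0.0
```

Call:
servo_tool:
  series:
    - {"x": 0, "y": 0, "z": 0, "turn": -0.957, "grip": 85}
    - {"x": 0, "y": 0, "z": 0, "turn": -0.957, "grip": 85}
    - {"x": 0, "y": 0, "z": 0, "turn": -0.957, "grip": 85}
    - {"x": 0, "y": 0, "z": 0, "turn": -0.957, "grip": 85}
    - {"x": 0, "y": 0, "z": 0, "turn": -0.957, "grip": 85}
    - {"x": 0, "y": 0, "z": 0, "turn": -0.957, "grip": 85}
    - {"x": 0, "y": 0, "z": 0, "turn": -0.957, "grip": 85}
    - {"x": 0, "y": 0, "z": 0, "turn": -0.957, "grip": 85}
    - {"x": 0, "y": 0, "z": 0, "turn": -0.957, "grip": 85}
    - {"x": 0, "y": 0, "z": 0, "turn": -0.957, "grip": 85}
    - {"x": 0, "y": 0, "z": 0, "turn": -0.957, "grip": 85}
    - {"x": 0, "y": 0, "z": 0, "turn": -0.957, "grip": 85}

```text
time: 2.3
tcp_pos: [0.198, -0.4861, 0.2999]
eef_rot: [180.0, -0.0, 127.7]
wrist_force: [0.0, -0.2, 0.6]
gripper_width: 0.0851
gripper_force: 0.0
```

Call:
servo_tool:
  series:
    - {"x": 0, "y": 0, "z": 0, "turn": -0.957, "grip": 85}
    - {"x": 0, "y": 0, "z": 0, "turn": -0.957, "grip": 85}
    - {"x": 0, "y": 0, "z": 0, "turn": -0.957, "grip": 85}
    - {"x": 0, "y": 0, "z": 0, "turn": -0.957, "grip": 85}
    - {"x": 0, "y": 0, "z": 0, "turn": -0.957, "grip": 85}
    - {"x": 0, "y": 0, "z": 0, "turn": -0.957, "grip": 85}
    - {"x": 0, "y": 0, "z": 0, "turn": -0.957, "grip": 85}
    - {"x": 0, "y": 0, "z": 0, "turn": -0.957, "grip": 85}
    - {"x": 0, "y": 0, "z": 0, "turn": -0.957, "grip": 85}
    - {"x": 0, "y": 0, "z": 0, "turn": -0.957, "grip": 85}
    - {"x": 0, "y": 0, "z": 0, "turn": -0.957, "grip": 85}
    - {"x": 0, "y": 0, "z": 0, "turn": -0.957, "grip": 85}

```text
time: 3.3
tcp_pos: [0.198, -0.4861, 0.2999]
eef_rot: [180.0, -0.0, -179.7]
wrist_force: [-0.5, 0.4, 0.7]
gripper_width: 0.085
gripper_force: 0.0
```

Call:
servo_tool:
  series:
    - {"x": -0.3, "y": 0.3, "z": 0, "turn": 0, "grip": 85}
    - {"x": -0.3, "y": 0.3, "z": 0, "turn": 0, "grip": 85}
    - {"x": -0.3, "y": 0.3, "z": 0, "turn": 0, "grip": 85}
    - {"x": -0.3, "y": 0.3, "z": 0, "turn": 0, "grip": 85}
    - {"x": -0.22, "y": 0.3, "z": 0, "turn": 0, "grip": 85}
    - {"x": 0, "y": 0.32, "z": 0, "turn": 0, "grip": 85}
    - {"x": 0, "y": 0.32, "z": 0, "turn": 0, "grip": 85}
    - {"x": 0, "y": 0.32, "z": 0, "turn": 0, "grip": 85}
    - {"x": 0, "y": 0.32, "z": 0, "turn": 0, "grip": 85}
    - {"x": 0, "y": 0.32, "z": 0, "turn": 0, "grip": 85}
    - {"x": 0, "y": 0.32, "z": 0, "turn": 0, "grip": 85}
    - {"x": 0, "y": 0.32, "z": 0, "turn": 0, "grip": 85}

```text
time: 4.3
tcp_pos: [0.3369, -0.1128, 0.3001]
eef_rot: [-180.0, 0.0, -179.9]
wrist_force: [0.3, -0.4, -0.1]
gripper_width: 0.0852
gripper_force: 0.0
```

Call:
servo_tool:
  series:
    - {"x": 0, "y": 0.32, "z": 0, "turn": 0, "grip": 85}
    - {"x": 0, "y": 0.32, "z": 0, "turn": 0, "grip": 85}
    - {"x": 0, "y": 0.32, "z": 0, "turn": 0, "grip": 85}
    - {"x": 0, "y": 0.32, "z": 0, "turn": 0, "grip": 85}
    - {"x": 0, "y": 0.32, "z": 0, "turn": 0, "grip": 85}
    - {"x": 0, "y": 0.32, "z": 0, "turn": 0, "grip": 85}
    - {"x": 0, "y": 0.32, "z": 0, "turn": 0, "grip": 85}
    - {"x": 0, "y": 0.32, "z": 0, "turn": 0, "grip": 85}
    - {"x": 0, "y": 0.32, "z": 0, "turn": 0, "grip": 85}
    - {"x": 0, "y": 0.32, "z": 0, "turn": 0, "grip": 85}
    - {"x": 0, "y": 0.3, "z": 0, "turn": 0, "grip": 85}
    - {"x": 0, "y": 0, "z": 0, "turn": 0, "grip": 85}

```text
time: 5.3
tcp_pos: [0.337, 0.24, 0.2997]
eef_rot: [179.9, -0.0, -179.7]
wrist_force: [-0.4, 0.3, -1.2]
gripper_width: 0.085
gripper_force: 0.0
```

```bash
python3 - <<'E'
from h import *
s=sensors.state();print(s['joints'].round(1),s['tcp_pos'])
for n in('wrist','scene','side'): im=snap(n,n+'1')
cv2.imwrite('pics/w1b.png',cv2.resize(cv2.imread('pics/wrist1.png'),(800,600),interpolation=cv2.INTER_CUBIC))
E
```

```text
[35.4  1.8 -7.6 80.5  0.1 35.1] [0.33700507 0.24001637 0.29968012]
```

View pics/w1b.png

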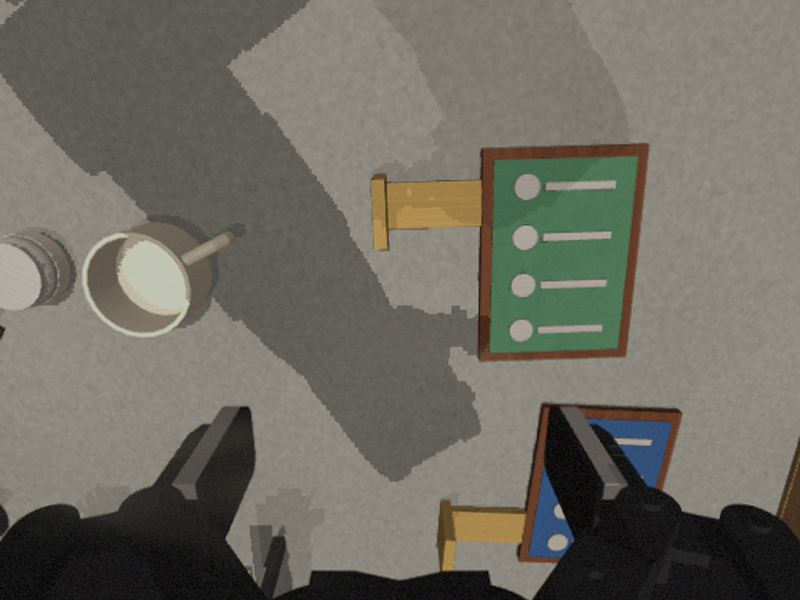

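The wrist view shows the green tray's corners at (483,149), (648,145), (625,356) and (480,360). The handle blade's top runs from (378,176) to (380,249), and the fingers partly hide the blue tray.

```bash
cat >> h.py <<'E'
def wb(k,u,v): return ('wrist%d'%k,((u+.5)*.7-.5,(v+.5)*.7-.5))
E
python3 - <<'E'
from h import *
C=[atz(*wb(1,*p),0.012)[:2] for p in((483,149),(648,145),(625,356),(480,360))]
print(np.round(C,4),'ctr',np.mean(C,0))
for i in range(4): d=C[(i+1)%4]-C[i];print(np.linalg.norm(d).round(4),np.degrees(np.arctan2(d[1],d[0])).round(2))
for p in((379,176),(381,249),(379,212)): print(atz(*wb(1,*p),0.056).round(4))
print(tri(wb(1,379,212),db(517,454),sb(428,203)))
print(tri(wb(1,446,506),db(341,463)))
s=sensors.state();print(s['tcp_pos'],s['eef_rot'])
E
```

```text
[[0.2653 0.3034]
 [0.2611 0.4309]
 [0.438  0.438 ]
 [0.4421 0.3106]] ctr [0.35161585 0.37072198]
0.1275 91.93
0.1771 2.32
0.1275 -88.18
0.1769 -177.69
[0.2828 0.2251 0.056 ]
[0.3344 0.2262 0.056 ]
[0.3077 0.2249 0.056 ]
(array([0.3085581, 0.2243529, 0.0549601]), [0.9, 2.1, 1.8])
(array([0.61771767, 0.27638387, 0.0058753 ]), [16.0, 16.0])
[0.33657452 0.23575979 0.29983749] [-1.79965557e+02 -3.51740146e-02 -1.79852570e+02]
```

Call:
servo_tool:
  series:
    - {"x": 0.14, "y": -0.07, "z": 0.2, "turn": -0.39, "grip": 85}
    - {"x": 0.13, "y": -0.065, "z": 0.3, "turn": 0, "grip": 85}
    - {"x": 0, "y": 0, "z": 0.3, "turn": 0, "grip": 85}
    - {"x": 0, "y": 0, "z": 0.3, "turn": 0, "grip": 85}
    - {"x": 0, "y": 0, "z": 0.3, "turn": 0, "grip": 85}
    - {"x": 0, "y": 0, "z": 0.3, "turn": 0, "grip": 85}
    - {"x": 0, "y": 0, "z": 0.3, "turn": 0, "grip": 85}
    - {"x": 0, "y": 0, "z": 0, "turn": 0, "grip": 85}
    - {"x": 0, "y": 0, "z": 0, "turn": 0, "grip": 85}
    - {"x": 0, "y": 0, "z": 0, "turn": 0, "grip": 85}

```text
time: 6.28
tcp_pos: [0.3109, 0.2218, 0.1015]
eef_rot: [180.0, 0.1, -178.2]
wrist_force: [0.2, 0.2, 0.7]
gripper_width: 0.0851
gripper_force: 0.0
```

```bash
python3 - <<'E'
from h import *
for i in range(4):
    s=sensors.state();print(s['tcp_pos'].round(4),s['eef_rot'].round(2)); im=snap('wrist','wrist2')
E
```

```text
[0.3109 0.2218 0.1015] [ 1.7996e+02  6.0000e-02 -1.7820e+02]
[0.3113 0.2222 0.1018] [ 1.7992e+02  1.2000e-01 -1.7819e+02]
[0.3113 0.2224 0.1018] [ 1.7990e+02  1.4000e-01 -1.7817e+02]
[0.3112 0.2225 0.1017] [ 1.7990e+02  1.4000e-01 -1.7816e+02]
```

Call:
servo_tool:
  series:
    - {"x": 0.02, "y": 0.02, "z": 0.2, "turn": 0, "grip": 85}
    - {"x": 0, "y": 0, "z": 0.2, "turn": 0, "grip": 85}
    - {"x": 0, "y": 0, "z": 0.15, "turn": 0, "grip": 85}
    - {"x": 0, "y": 0, "z": 0.09, "turn": 0, "grip": 85}
    - {"x": 0, "y": 0, "z": 0, "turn": 0, "grip": 50}
    - {"x": 0, "y": 0, "z": 0, "turn": 0, "grip": 20}
    - {"x": 0, "y": 0, "z": 0, "turn": 0, "grip": 4}
    - {"x": 0, "y": 0, "z": 0, "turn": 0, "grip": 4}
    - {"x": 0, "y": 0, "z": 0, "turn": 0, "grip": 4}
    - {"x": 0, "y": 0, "z": 0, "turn": 0, "grip": 4}
    - {"x": 0, "y": 0, "z": 0, "turn": 0, "grip": 4}
    - {"x": 0, "y": 0, "z": 0, "turn": 0, "grip": 4}
  force: 100

```text
time: 7.48
tcp_pos: [0.3084, 0.2242, 0.0367]
eef_rot: [180.0, 0.1, -178.1]
wrist_force: [-0.7, -0.0, 8.6]
gripper_width: 0.009
gripper_force: 97.7
```

Gripped at 9 mm. Now I'll lift and swing the tray round toward +x.

Call:
servo_tool:
  series:
    - {"x": 0, "y": 0, "z": -0.1, "turn": 0, "grip": 4}
    - {"x": 0, "y": 0, "z": -0.2, "turn": 0, "grip": 4}
    - {"x": 0, "y": 0, "z": -0.25, "turn": 0, "grip": 4}
    - {"x": 0, "y": 0, "z": -0.25, "turn": 0, "grip": 4}
    - {"x": 0, "y": 0, "z": -0.25, "turn": 0, "grip": 4}
    - {"x": 0, "y": 0, "z": -0.25, "turn": 0, "grip": 4}
    - {"x": 0, "y": 0, "z": -0.25, "turn": 0, "grip": 4}
    - {"x": 0, "y": 0, "z": -0.25, "turn": 0, "grip": 4}
    - {"x": 0, "y": 0, "z": -0.25, "turn": 0, "grip": 4}
    - {"x": 0, "y": 0, "z": -0.25, "turn": 0, "grip": 4}
    - {"x": 0, "y": 0, "z": -0.2, "turn": 0, "grip": 4}
    - {"x": 0, "y": 0, "z": -0.1, "turn": 0, "grip": 4}

```text
time: 8.48
tcp_pos: [0.3083, 0.224, 0.2984]
eef_rot: [179.9, 0.1, -178.1]
wrist_force: [0.9, 0.5, -1.8]
gripper_width: 0.0086
gripper_force: 97.7
```

Call:
servo_tool:
  series:
    - {"x": 0, "y": 0, "z": 0, "turn": 0.4, "grip": 4}
    - {"x": 0, "y": 0, "z": 0, "turn": 0.85, "grip": 4}
    - {"x": 0, "y": 0, "z": 0, "turn": 0.9, "grip": 4}
    - {"x": 0, "y": 0, "z": 0, "turn": 0.9, "grip": 4}
    - {"x": 0, "y": 0, "z": 0, "turn": 0.9, "grip": 4}
    - {"x": 0, "y": 0, "z": 0, "turn": 0.9, "grip": 4}
    - {"x": 0, "y": 0, "z": 0, "turn": 0.9, "grip": 4}
    - {"x": 0, "y": 0, "z": 0, "turn": 0.9, "grip": 4}
    - {"x": 0, "y": 0, "z": 0, "turn": 0.9, "grip": 4}
    - {"x": 0, "y": 0, "z": 0, "turn": 0.9, "grip": 4}
    - {"x": 0, "y": 0, "z": 0, "turn": 0.9, "grip": 4}
    - {"x": 0, "y": 0, "z": 0, "turn": 0.9, "grip": 4}

```text
time: 9.48
tcp_pos: [0.3076, 0.2236, 0.2959]
eef_rot: [-179.9, -0.0, 134.7]
wrist_force: [-0.6, 0.3, -2.0]
gripper_width: 0.0089
gripper_force: 97.9
```

Call:
servo_tool:
  series:
    - {"x": 0, "y": 0, "z": 0, "turn": 0.9, "grip": 4}
    - {"x": 0, "y": 0, "z": 0, "turn": 0.9, "grip": 4}
    - {"x": 0, "y": 0, "z": 0, "turn": 0.9, "grip": 4}
    - {"x": 0, "y": 0, "z": 0, "turn": 0.9, "grip": 4}
    - {"x": 0, "y": 0, "z": 0, "turn": 0.9, "grip": 4}
    - {"x": 0, "y": 0, "z": 0, "turn": 0.9, "grip": 4}
    - {"x": 0, "y": 0, "z": 0, "turn": 0.9, "grip": 4}
    - {"x": 0, "y": 0, "z": 0, "turn": 0.9, "grip": 4}
    - {"x": 0, "y": 0, "z": 0, "turn": 0.9, "grip": 4}
    - {"x": 0, "y": 0, "z": 0, "turn": 0.9, "grip": 4}
    - {"x": 0, "y": 0, "z": 0, "turn": 0.85, "grip": 4}
    - {"x": 0, "y": 0, "z": 0, "turn": 0, "grip": 4}

```text
time: 10.48
tcp_pos: [0.3077, 0.2236, 0.2959]
eef_rot: [-180.0, 0.0, 89.6]
wrist_force: [0.3, -0.3, -2.2]
gripper_width: 0.0087
gripper_force: 97.8
```

```bash
cat > rk.py <<'E'
from h import *
from scipy.optimize import least_squares
obs=[(c1(315,86),(-.098,.074,.205)),(c1(308,165),(-.098,.074,.130)),(c1(301,240),(-.098,.074,.055))]
posts=[(c1(160,308),c2(178,47)),(c1(520,168),c2(93,284)),(c1(392,40),c2(290,295)),(c1(65,155),c2(352,62))]
P=np.array([tri(*p)[0] for p in posts])
def W(q,X): cy,sy=np.cos(q[3]),np.sin(q[3]);x,y,z=X;return np.array([q[0]+cy*x-sy*y,q[1]+sy*x+cy*y,q[2]+z])
h=P[:,2].mean()-.26
for (n,px),X in obs: print(atz(n,px,h+X[2]).round(4))
for p in((405,157),(170,137),(410,128)): print('side -y ledge',atz(*c2(*p),h+.205).round(4))
# pitch for posts unknown (a fwd, b back, w half width)
def f(v):
    q=v[:4];a,b,w=v[4:]
    r=[]
    for (o1,o2),(x,y) in zip(posts,((b,-w),(b,w),(a,w),(a,-w))):
        for n,px in(o1,o2): r+=list(proj(n,W(q,(x,y,.26)))-px)
    for (n,px),X in obs: r+=list(proj(n,W(q,X))-px)
    return r
s=least_squares(f,[.7,.01,.02,0,-.05,.07,.105],loss='soft_l1');print(s.x.round(4),np.degrees(s.x[3]),np.round(s.fun,1))
np.save('rack.npy',s.x[:4])
out=[]
for n,x0,y0,w,hh in(('scene',235,155,130,150),('side',150,135,130,150)):
    k=3;im=cv2.resize(cv2.imread(f'pics/{n}0.png')[y0:y0+hh,x0:x0+w],(w*k,hh*k),interpolation=cv2.INTER_CUBIC)
    T=lambda X:tuple(int(t) for t in((proj(n+'0',W(s.x[:4],X))-[x0,y0]+.5)*k-.5))
    for z in(.055,.13,.205):
        for sg in(1,-1):
            cv2.line(im,T((-.098,sg*.074,z)),T((.07,sg*.074,z)),(0,0,255) if z>.2 else (255,0,255),1)
            cv2.line(im,T((-.098,sg*.074,z)),T((-.098,sg*.098,z)),(0,255,255),1)
    for x,y in((s.x[5],-1),(s.x[5],1),(s.x[4],1),(s.x[4],-1)): cv2.line(im,T((x,y*s.x[6],0)),T((x,y*s.x[6],.26)),(255,255,0),1)
    out.append(im)
cv2.imwrite('pics/rk.png',np.hstack(out))
E
python3 rk.py
```

```text
[0.6212 0.0859 0.2259]
[0.6187 0.0876 0.1509]
[0.6196 0.0867 0.0759]
side -y ledge [ 0.6119 -0.0618  0.2259]
side -y ledge [ 0.7746 -0.0598  0.2259]
side -y ledge [ 0.6128 -0.0888  0.2259]
[ 0.7179  0.0115  0.0206 -0.0016 -0.0659  0.0537  0.1044] -0.09022994796185092 [ 0.1 -0.5 -0.7 -0.3 -3.   0.5 -0.2  0.6 -0.1 -1.  -0.9  3.   0.  -1.
 -0.5 -0.1 -0.3 -0.2 -0.4  0.7 -0.2  0.3]
```

View pics/rk.png

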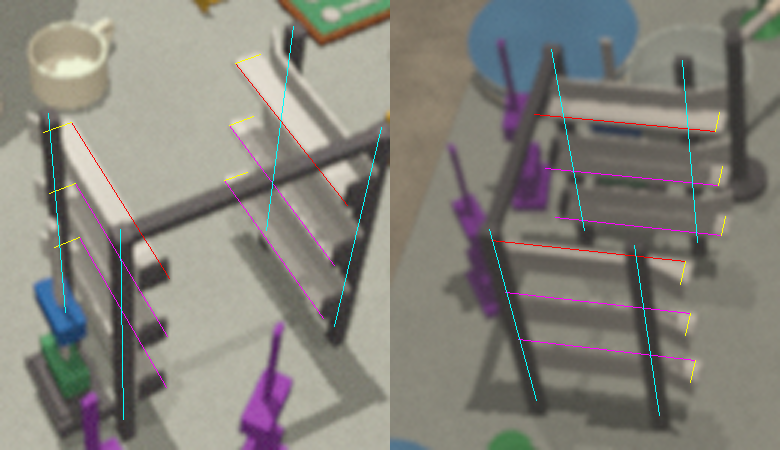

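Call:
servo_tool:
  series:
    - {"x": -0.14, "y": 0.1, "z": 0, "turn": 0, "grip": 4}
    - {"x": -0.3, "y": 0.11, "z": 0, "turn": 0, "grip": 4}
    - {"x": -0.3, "y": 0.11, "z": 0, "turn": 0, "grip": 4}
    - {"x": -0.3, "y": 0.11, "z": 0, "turn": 0, "grip": 4}
    - {"x": -0.3, "y": 0.1, "z": 0, "turn": 0, "grip": 4}
    - {"x": -0.3, "y": 0.1, "z": 0, "turn": 0, "grip": 4}
    - {"x": 0, "y": 0, "z": 0.3, "turn": 0, "grip": 4}
    - {"x": 0, "y": 0, "z": 0.3, "turn": 0, "grip": 4}
    - {"x": 0, "y": 0, "z": 0.3, "turn": 0, "grip": 4}
    - {"x": 0, "y": 0, "z": 0.3, "turn": 0, "grip": 4}
    - {"x": 0, "y": 0, "z": 0.3, "turn": 0, "grip": 4}
    - {"x": 0, "y": 0, "z": 0.22, "turn": 0, "grip": 4}

```text
time: 11.48
tcp_pos: [0.369, 0.0593, 0.1219]
eef_rot: [-179.9, 0.0, 89.9]
wrist_force: [-1.2, -0.2, -2.2]
gripper_width: 0.0091
gripper_force: 98.0
```

Call:
servo_tool:
  series:
    - {"x": 0, "y": 0, "z": 0, "turn": 0, "grip": 4}
    - {"x": 0, "y": 0, "z": 0, "turn": 0, "grip": 4}
    - {"x": 0, "y": 0, "z": 0, "turn": 0, "grip": 4}

```text
time: 11.73
tcp_pos: [0.371, 0.0597, 0.1252]
eef_rot: [179.9, -0.0, 89.8]
wrist_force: [0.4, 0.8, -1.8]
gripper_width: 0.0091
gripper_force: 98.7
```

```bash
python3 - <<'E'
from h import *
s=sensors.state();print(s['tcp_pos'].round(4),s['eef_rot'].round(2),s['ft_torque'])
out=[]
for n,x0,y0 in(('scene',225,130),('side',220,190)):
    snap(n,n+'3');out.append(cv2.resize(cv2.imread(f'pics/{n}3.png')[y0:y0+150,x0:x0+100],(400,600),interpolation=cv2.INTER_CUBIC))
cv2.imwrite('pics/t3.png',np.hstack(out))
E
```

```text
[0.371  0.0597 0.1252] [ 1.7994e+02 -2.0000e-02  8.9790e+01] [0.05887078 0.2782202  0.02573485]
```

View pics/t3.png

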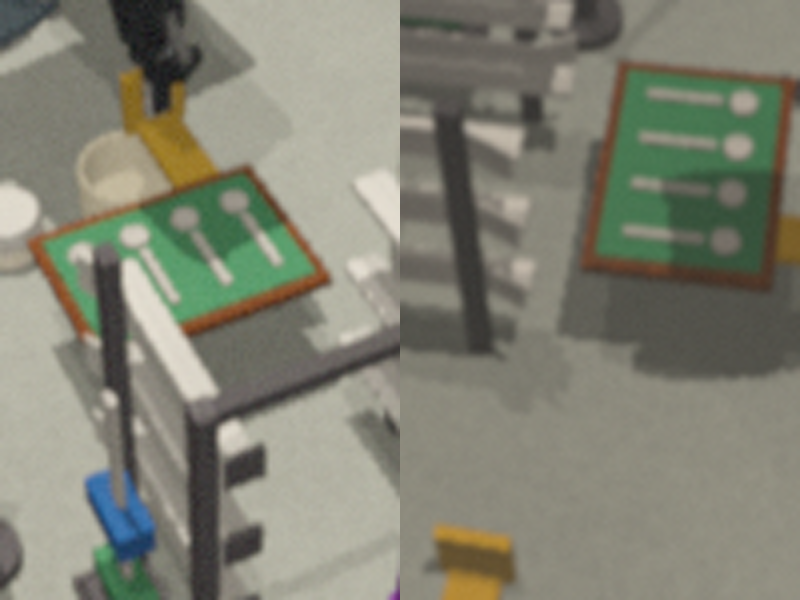

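The tray hangs just short of the rack's mouth. I can see its front +y corner at scene crop (328,280) and side crop (182,268), and its back +y corner at (248,168) and (372,290).

```bash
python3 - <<'E'
from h import *
q=np.load('rack.npy');print(q)
C=lambda n,u,v,x0,y0:(n+'3',((u+.5)/4-.5+x0,(v+.5)/4-.5+y0))
for nm,a,b in(('front+y',(328,280),(182,268)),('back+y',(248,168),(372,290)),('back-y',(35,243),(395,78))):
    print(nm,tri(C('scene',*a,225,130),C('side',*b,220,190)))
E
```

```text
[ 0.71794031  0.01151371  0.02055956 -0.00157481]
front+y (array([0.57952334, 0.09771222, 0.09289873]), [0.0, 0.0])
back+y (array([0.45154075, 0.09903646, 0.09267904]), [1.0, 1.0])
back-y (array([ 0.45383254, -0.07675789,  0.09818573]), [4.5, 4.5])
```

Call:
servo_tool:
  series:
    - {"x": 0, "y": 0.15, "z": 0, "turn": 0, "grip": 4}
    - {"x": 0, "y": 0.15, "z": 0, "turn": 0, "grip": 4}
    - {"x": 0, "y": 0.15, "z": 0, "turn": 0, "grip": 4}
    - {"x": 0, "y": 0.15, "z": 0, "turn": 0, "grip": 4}
    - {"x": 0, "y": 0.1, "z": 0, "turn": 0, "grip": 4}
    - {"x": 0, "y": 0, "z": 0, "turn": 0, "grip": 4}

```text
time: 12.33
tcp_pos: [0.4429, 0.0594, 0.125]
eef_rot: [179.8, -0.0, 89.7]
wrist_force: [0.3, -0.1, -1.9]
gripper_width: 0.009
gripper_force: 98.7
```

Call:
servo_tool:
  series:
    - {"x": 0, "y": 0.15, "z": 0, "turn": 0, "grip": 4}
    - {"x": 0, "y": 0.15, "z": 0, "turn": 0, "grip": 4}
    - {"x": 0, "y": 0.15, "z": 0, "turn": 0, "grip": 4}
    - {"x": 0, "y": 0.15, "z": 0, "turn": 0, "grip": 4}
    - {"x": 0, "y": 0.15, "z": 0, "turn": 0, "grip": 4}
    - {"x": 0, "y": 0.15, "z": 0, "turn": 0, "grip": 4}
    - {"x": 0, "y": 0.1, "z": 0, "turn": 0, "grip": 4}
    - {"x": 0, "y": 0, "z": 0, "turn": 0, "grip": 4}

```text
time: 13.0
tcp_pos: [0.5416, 0.0589, 0.1243]
eef_rot: [179.9, -0.0, 89.7]
wrist_force: [0.5, 0.8, -2.0]
gripper_width: 0.009
gripper_force: 98.5
```

Call:
servo_tool:
  series:
    - {"x": 0, "y": 0, "z": 0.04, "turn": 0, "grip": 4}
    - {"x": 0, "y": 0, "z": 0.03, "turn": 0, "grip": 4}
    - {"x": 0, "y": 0, "z": 0.03, "turn": 0, "grip": 4}
    - {"x": 0, "y": 0, "z": 0, "turn": 0, "grip": 4}

```text
time: 13.33
tcp_pos: [0.539, 0.0587, 0.1133]
eef_rot: [-179.9, 0.0, 89.7]
wrist_force: [-0.7, -0.3, -2.5]
gripper_width: 0.0085
gripper_force: 98.5
```

Call:
servo_tool:
  series:
    - {"x": 0, "y": 0, "z": 0.02, "turn": 0, "grip": 4}
    - {"x": 0, "y": 0, "z": 0, "turn": 0, "grip": 4}
    - {"x": 0, "y": 0.06, "z": 0, "turn": 0, "grip": 4}
    - {"x": 0, "y": 0.06, "z": 0, "turn": 0, "grip": 4}
    - {"x": 0, "y": 0.06, "z": 0, "turn": 0, "grip": 4}
    - {"x": 0, "y": 0.06, "z": 0, "turn": 0, "grip": 4}
    - {"x": 0, "y": 0.04, "z": 0, "turn": 0, "grip": 4}
    - {"x": 0, "y": 0, "z": 0, "turn": 0, "grip": 4}

```text
time: 14.0
tcp_pos: [0.5692, 0.0586, 0.1118]
eef_rot: [180.0, 0.0, 89.7]
wrist_force: [0.1, -1.1, -0.3]
gripper_width: 0.0092
gripper_force: 99.1
```

Call:
servo_tool:
  series:
    - {"x": 0, "y": 0.03, "z": 0, "turn": 0, "grip": 4}
    - {"x": 0, "y": 0.03, "z": 0, "turn": 0, "grip": 4}
    - {"x": 0, "y": 0.0, "z": 0, "turn": 0, "grip": 4}

```text
time: 14.25
tcp_pos: [0.5697, 0.0585, 0.1117]
eef_rot: [-179.5, 0.0, 89.8]
wrist_force: [-20.9, 0.2, 12.3]
gripper_width: 0.0087
gripper_force: 100.8
```

Call:
servo_tool:
  series:
    - {"x": 0, "y": 0.03, "z": 0, "turn": 0, "grip": 4}
    - {"x": 0, "y": 0.02, "z": 0, "turn": 0, "grip": 4}
    - {"x": 0, "y": 0.0, "z": 0, "turn": 0, "grip": 4}

```text
time: 14.5
tcp_pos: [0.5697, 0.0585, 0.1117]
eef_rot: [-179.0, 0.0, 89.8]
wrist_force: [-42.7, 1.4, 27.3]
gripper_width: 0.0088
gripper_force: 102.8
```

Call:
servo_tool:
  series:
    - {"x": 0, "y": -0.06, "z": 0, "turn": 0, "grip": 4}
    - {"x": 0, "y": -0.05, "z": 0, "turn": 0, "grip": 4}
    - {"x": 0, "y": 0, "z": 0, "turn": 0, "grip": 20}
    - {"x": 0, "y": 0, "z": 0, "turn": 0, "grip": 40}
    - {"x": 0, "y": 0, "z": 0, "turn": 0, "grip": 40}
    - {"x": 0, "y": 0, "z": 0, "turn": 0, "grip": 40}

```text
time: 15.0
tcp_pos: [0.5689, 0.0587, 0.112]
eef_rot: [180.0, -0.0, 89.7]
wrist_force: [-0.2, 0.0, -0.1]
gripper_width: 0.0399
gripper_force: 0.0
```

Call:
servo_tool:
  series:
    - {"x": 0, "y": -0.06, "z": 0, "turn": 0, "grip": 40}
    - {"x": 0, "y": 0, "z": -0.2, "turn": 0, "grip": 40}
    - {"x": 0, "y": 0, "z": -0.3, "turn": 0, "grip": 40}
    - {"x": 0, "y": -0.1, "z": -0.3, "turn": 0, "grip": 40}
    - {"x": 0, "y": -0.3, "z": -0.3, "turn": 0, "grip": 40}
    - {"x": 0, "y": -0.3, "z": -0.3, "turn": 0, "grip": 60}
    - {"x": 0, "y": -0.3, "z": -0.3, "turn": 0, "grip": 85}
    - {"x": 0, "y": -0.3, "z": -0.2, "turn": 0, "grip": 85}
    - {"x": 0, "y": 0, "z": 0, "turn": 0, "grip": 85}

```text
time: 15.75
tcp_pos: [0.4306, 0.0593, 0.3049]
eef_rot: [179.7, -0.1, 89.8]
wrist_force: [1.4, 0.2, 0.8]
gripper_width: 0.0847
gripper_force: 0.0
```

```bash
python3 - <<'E'
from h import *
s=sensors.state();print(s['tcp_pos'].round(4),s['eef_rot'].round(2),s['joints'].round(1))
for n in('wrist','side','scene'): snap(n,n+'4')
E
```

```text
[0.4306 0.0593 0.3049] [ 1.7973e+02 -6.0000e-02  8.9750e+01] [ 7.8  3.7 -4.9 81.1  0.  98.1]
```

Call:
servo_tool:
  series:
    - {"x": 0.27, "y": 0.24, "z": 0, "turn": 0, "grip": 85}
    - {"x": 0.27, "y": 0.24, "z": 0, "turn": 0, "grip": 85}
    - {"x": 0.27, "y": 0.24, "z": 0, "turn": 0, "grip": 85}
    - {"x": 0.27, "y": 0.24, "z": 0, "turn": 0, "grip": 85}
    - {"x": 0.27, "y": 0.24, "z": 0, "turn": 0, "grip": 85}
    - {"x": 0.27, "y": 0.24, "z": 0, "turn": 0, "grip": 85}
    - {"x": 0.27, "y": 0.24, "z": 0, "turn": 0, "grip": 85}
    - {"x": 0, "y": 0, "z": 0, "turn": -0.9, "grip": 85}
    - {"x": 0, "y": 0, "z": 0, "turn": -0.9, "grip": 85}
    - {"x": 0, "y": 0, "z": 0, "turn": -0.9, "grip": 85}
    - {"x": 0, "y": 0, "z": 0, "turn": -0.9, "grip": 85}
    - {"x": 0, "y": 0, "z": 0, "turn": -0.9, "grip": 85}

```text
time: 16.9
tcp_pos: [0.6035, 0.2477, 0.2976]
eef_rot: [-179.8, 0.0, 110.6]
wrist_force: [-0.2, -0.8, 0.8]
gripper_width: 0.085
gripper_force: 0.0
```

Call:
servo_tool:
  series:
    - {"x": 0, "y": 0, "z": 0, "turn": -0.9, "grip": 85}
    - {"x": 0, "y": 0, "z": 0, "turn": -0.9, "grip": 85}
    - {"x": 0, "y": 0, "z": 0, "turn": -0.9, "grip": 85}
    - {"x": 0, "y": 0, "z": 0, "turn": -0.9, "grip": 85}
    - {"x": 0, "y": 0, "z": 0, "turn": -0.9, "grip": 85}
    - {"x": 0, "y": 0, "z": 0, "turn": -0.9, "grip": 85}
    - {"x": 0, "y": 0, "z": 0, "turn": -0.9, "grip": 85}
    - {"x": 0, "y": 0, "z": 0, "turn": -0.9, "grip": 85}
    - {"x": 0, "y": 0, "z": 0, "turn": -0.9, "grip": 85}
    - {"x": 0, "y": 0, "z": 0, "turn": -0.9, "grip": 85}
    - {"x": 0, "y": 0, "z": 0, "turn": -0.9, "grip": 85}
    - {"x": 0, "y": 0, "z": 0, "turn": -0.9, "grip": 85}

```text
time: 17.9
tcp_pos: [0.6035, 0.2475, 0.2979]
eef_rot: [-179.9, -0.1, 160.1]
wrist_force: [-0.0, -0.5, 0.5]
gripper_width: 0.0845
gripper_force: 0.0
```

Call:
servo_tool:
  series:
    - {"x": 0, "y": 0, "z": 0, "turn": -0.9, "grip": 85}
    - {"x": 0, "y": 0, "z": 0, "turn": -0.9, "grip": 85}
    - {"x": 0, "y": 0, "z": 0, "turn": -0.9, "grip": 85}
    - {"x": 0, "y": 0, "z": 0, "turn": -0.9, "grip": 85}
    - {"x": 0, "y": 0, "z": 0, "turn": -0.79, "grip": 85}
    - {"x": 0, "y": 0, "z": 0, "turn": 0, "grip": 85}
    - {"x": 0, "y": 0, "z": 0, "turn": 0, "grip": 85}
    - {"x": 0, "y": 0, "z": 0, "turn": 0, "grip": 85}

```text
time: 18.57
tcp_pos: [0.6031, 0.2475, 0.2992]
eef_rot: [-180.0, -0.1, 179.9]
wrist_force: [-0.4, -0.3, -0.1]
gripper_width: 0.085
gripper_force: 0.0
```

```bash
python3 - <<'E'
from h import *
s=sensors.state();print(s['tcp_pos'].round(4),s['eef_rot'].round(2),s['joints'].round(1))
snap('wrist','wrist5');snap('side','side5')
cv2.imwrite('pics/w5b.png',cv2.resize(cv2.imread('pics/wrist5.png'),(800,600),interpolation=cv2.INTER_CUBIC))
E
```

```text
[0.6031 0.2475 0.2992] [-1.7997e+02 -9.0000e-02  1.7986e+02] [22.3 26.6 25.7 89.2  0.  22.5]
```

View pics/w5b.png

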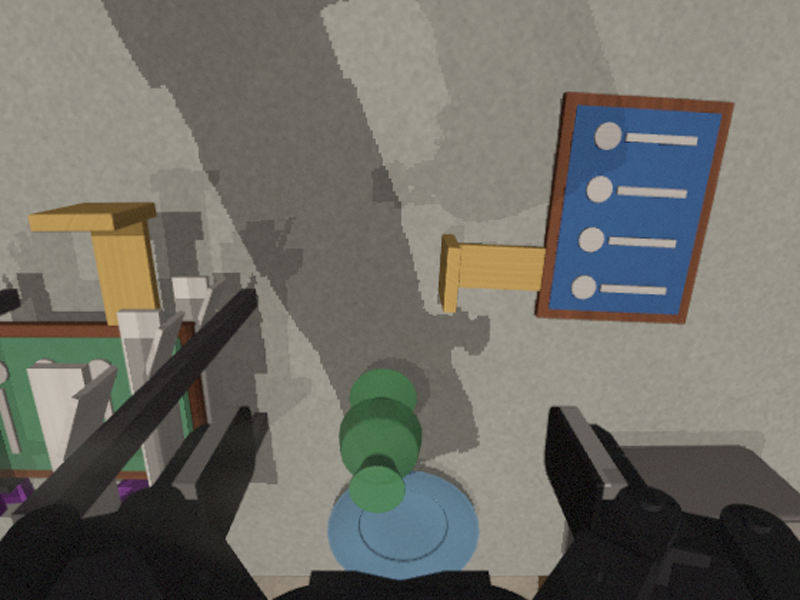

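The blue tray's corners are at (566,93), (733,102), (685,322) and (538,318), with the handle top from about (449,237) to (446,310). The green tray sits in the rack at left.

```bash
python3 - <<'E'
from h import *
C=[atz(*wb(5,*p),0.012)[:2] for p in((566,93),(733,102),(685,322),(538,318))]
m=np.mean(C,0);a=[]
for i in range(4):
    d=C[(i+1)%4]-C[i];t=np.degrees(np.arctan2(d[1],d[0]));a.append((t-90*(1-i)+180)%360-180);print(np.linalg.norm(d).round(4),a[-1].round(2))
y=np.radians(90+np.mean(a));print('ctr',m,'yaw',np.degrees(y))
print('handle',m+np.array([[np.cos(y),-np.sin(y)],[np.sin(y),np.cos(y)]])@[-.145,-.048])
for p in((449,237),(446,310),(447,273)): print(atz(*wb(5,*p),0.056).round(4))
# green check: plate corners left/right far edge
for p in((207,470),(186,325),(155,206)): print(atz(*wb(5,*p),.131 if p[0]==155 else .086).round(4))
print(sensors.state()['tcp_pos'])
E
```

```text
0.128 -2.31
0.1769 -2.37
0.1274 -1.81
0.178 -2.2
ctr [0.58239464 0.43136525] yaw 87.8277401701932
handle [0.62486407 0.28465006]
[0.5912 0.2823 0.056 ]
[0.6467 0.2815 0.056 ]
[0.618  0.2815 0.056 ]
[0.7678 0.0962 0.086 ]
[0.6472 0.0964 0.086 ]
[0.5587 0.1083 0.131 ]
[0.6029655  0.24750591 0.29978245]
```

Call:
servo_tool:
  series:
    - {"x": -0.1, "y": 0.18, "z": 0.1, "turn": 0, "grip": 85}
    - {"x": -0.085, "y": 0.175, "z": 0.3, "turn": 0.46, "grip": 85}
    - {"x": 0, "y": 0, "z": 0.3, "turn": 0, "grip": 85}
    - {"x": 0, "y": 0, "z": 0.3, "turn": 0, "grip": 85}
    - {"x": 0, "y": 0, "z": 0.3, "turn": 0, "grip": 85}
    - {"x": 0, "y": 0, "z": 0.3, "turn": 0, "grip": 85}
    - {"x": 0, "y": 0, "z": 0.3, "turn": 0, "grip": 85}
    - {"x": 0, "y": 0, "z": 0.1, "turn": 0, "grip": 85}
    - {"x": 0, "y": 0, "z": 0, "turn": 0, "grip": 85}
    - {"x": 0, "y": 0, "z": 0, "turn": 0, "grip": 85}

```text
time: 19.5
tcp_pos: [0.6216, 0.2831, 0.1011]
eef_rot: [180.0, 0.0, 177.9]
wrist_force: [0.7, -0.8, 0.5]
gripper_width: 0.0852
gripper_force: 0.0
```

```bash
python3 - <<'E'
from h import *
snap('wrist','wrist6');s=sensors.state();print(s['tcp_pos'].round(4),s['eef_rot'].round(2))
im=cv2.cvtColor(cv2.imread('pics/side5.png'),cv2.COLOR_BGR2HSV)
print(tri(db(341,463),wb(5,448,237+36)))
E
```

```text
[0.6222 0.2834 0.1022] [1.7994e+02 1.1000e-01 1.7786e+02]
(array([0.61996059, 0.2826106 , 0.05136421]), [0.8, 0.8])
```

Call:
servo_tool:
  series:
    - {"x": 0, "y": 0, "z": 0.2, "turn": 0, "grip": 85}
    - {"x": 0, "y": 0, "z": 0.2, "turn": 0, "grip": 85}
    - {"x": 0, "y": 0, "z": 0.15, "turn": 0, "grip": 85}
    - {"x": 0, "y": 0, "z": 0.09, "turn": 0, "grip": 85}
    - {"x": 0, "y": 0, "z": 0, "turn": 0, "grip": 50}
    - {"x": 0, "y": 0, "z": 0, "turn": 0, "grip": 20}
    - {"x": 0, "y": 0, "z": 0, "turn": 0, "grip": 4}
    - {"x": 0, "y": 0, "z": 0, "turn": 0, "grip": 4}
    - {"x": 0, "y": 0, "z": 0, "turn": 0, "grip": 4}
    - {"x": 0, "y": 0, "z": 0, "turn": 0, "grip": 4}
    - {"x": 0, "y": 0, "z": 0, "turn": 0, "grip": 4}
    - {"x": 0, "y": 0, "z": 0, "turn": 0, "grip": 4}
  force: 100

```text
time: 20.55
tcp_pos: [0.6219, 0.2833, 0.0374]
eef_rot: [179.9, 0.1, 177.9]
wrist_force: [0.7, -0.1, 6.0]
gripper_width: 0.009
gripper_force: 98.6
```

Call:
servo_tool:
  series:
    - {"x": 0, "y": 0, "z": -0.1, "turn": 0, "grip": 4}
    - {"x": 0, "y": 0, "z": -0.2, "turn": 0, "grip": 4}
    - {"x": 0, "y": 0, "z": -0.25, "turn": 0, "grip": 4}
    - {"x": 0, "y": 0, "z": -0.25, "turn": 0, "grip": 4}
    - {"x": 0, "y": 0, "z": -0.3, "turn": 0, "grip": 4}
    - {"x": 0, "y": 0, "z": -0.3, "turn": 0, "grip": 4}
    - {"x": 0, "y": 0, "z": -0.3, "turn": 0, "grip": 4}
    - {"x": 0, "y": 0, "z": -0.3, "turn": 0, "grip": 4}
    - {"x": 0, "y": 0, "z": -0.3, "turn": 0, "grip": 4}
    - {"x": 0, "y": 0, "z": -0.25, "turn": 0, "grip": 4}
    - {"x": 0, "y": 0, "z": -0.1, "turn": 0, "grip": 4}
    - {"x": 0, "y": 0, "z": 0, "turn": 0, "grip": 4}

```text
time: 21.55
tcp_pos: [0.6218, 0.2831, 0.3049]
eef_rot: [179.9, 0.2, 177.9]
wrist_force: [0.1, -0.4, -2.3]
gripper_width: 0.009
gripper_force: 97.6
```

Call:
servo_tool:
  series:
    - {"x": 0.2, "y": 0, "z": 0, "turn": 0, "grip": 4}
    - {"x": 0.31, "y": 0, "z": 0, "turn": 0, "grip": 4}
    - {"x": 0.31, "y": 0, "z": 0, "turn": 0, "grip": 4}
    - {"x": 0.31, "y": 0, "z": 0, "turn": 0, "grip": 4}
    - {"x": 0.31, "y": 0, "z": 0, "turn": 0, "grip": 4}
    - {"x": 0.31, "y": 0, "z": 0, "turn": 0, "grip": 4}
    - {"x": 0.31, "y": 0, "z": 0, "turn": 0, "grip": 4}
    - {"x": 0.31, "y": 0, "z": 0, "turn": 0, "grip": 4}
    - {"x": 0.24, "y": 0, "z": 0, "turn": 0, "grip": 4}
    - {"x": 0, "y": 0, "z": 0, "turn": 0.4, "grip": 4}
    - {"x": 0, "y": 0, "z": 0, "turn": 0.9, "grip": 4}
    - {"x": 0, "y": 0, "z": 0, "turn": 0.9, "grip": 4}

```text
time: 22.55
tcp_pos: [0.3593, 0.2921, 0.3006]
eef_rot: [-179.9, -0.0, 167.7]
wrist_force: [0.1, -0.1, -2.2]
gripper_width: 0.0084
gripper_force: 97.5
```

Call:
servo_tool:
  series:
    - {"x": 0, "y": 0, "z": 0, "turn": 0.9, "grip": 4}
    - {"x": 0, "y": 0, "z": 0, "turn": 0.9, "grip": 4}
    - {"x": 0, "y": 0, "z": 0, "turn": 0.9, "grip": 4}
    - {"x": 0, "y": 0, "z": 0, "turn": 0.9, "grip": 4}
    - {"x": 0, "y": 0, "z": 0, "turn": 0.9, "grip": 4}
    - {"x": 0, "y": 0, "z": 0, "turn": 0.9, "grip": 4}
    - {"x": 0, "y": 0, "z": 0, "turn": 0.9, "grip": 4}
    - {"x": 0, "y": 0, "z": 0, "turn": 0.9, "grip": 4}
    - {"x": 0, "y": 0, "z": 0, "turn": 0.9, "grip": 4}
    - {"x": 0, "y": 0, "z": 0, "turn": 0.9, "grip": 4}
    - {"x": 0, "y": 0, "z": 0, "turn": 0.9, "grip": 4}
    - {"x": 0, "y": 0, "z": 0, "turn": 0.9, "grip": 4}

```text
time: 23.55
tcp_pos: [0.3597, 0.292, 0.3002]
eef_rot: [-179.8, 0.0, 118.1]
wrist_force: [0.2, 0.1, -1.2]
gripper_width: 0.0087
gripper_force: 97.5
```

Call:
servo_tool:
  series:
    - {"x": 0, "y": 0, "z": 0, "turn": 0.9, "grip": 4}
    - {"x": 0, "y": 0, "z": 0, "turn": 0.9, "grip": 4}
    - {"x": 0, "y": 0, "z": 0, "turn": 0.9, "grip": 4}
    - {"x": 0, "y": 0, "z": 0, "turn": 0.9, "grip": 4}
    - {"x": 0, "y": 0, "z": 0, "turn": 0.9, "grip": 4}
    - {"x": 0, "y": 0, "z": 0, "turn": 0.9, "grip": 4}
    - {"x": 0, "y": 0, "z": 0, "turn": 0.78, "grip": 4}
    - {"x": 0, "y": 0, "z": 0, "turn": 0, "grip": 4}
    - {"x": 0, "y": 0, "z": 0, "turn": 0, "grip": 4}

```text
time: 24.3
tcp_pos: [0.3599, 0.2923, 0.3006]
eef_rot: [-179.9, 0.1, 90.1]
wrist_force: [0.0, -0.8, -1.7]
gripper_width: 0.0089
gripper_force: 97.7
```

Call:
servo_tool:
  series:
    - {"x": -0.14, "y": 0, "z": 0, "turn": 0, "grip": 4}
    - {"x": -0.3, "y": 0, "z": 0, "turn": 0, "grip": 4}
    - {"x": -0.3, "y": 0, "z": 0, "turn": 0, "grip": 4}
    - {"x": -0.3, "y": 0, "z": 0, "turn": 0, "grip": 4}
    - {"x": -0.3, "y": 0, "z": 0, "turn": 0, "grip": 4}
    - {"x": -0.3, "y": 0, "z": 0, "turn": 0, "grip": 4}
    - {"x": -0.3, "y": 0, "z": 0, "turn": 0, "grip": 4}
    - {"x": -0.3, "y": 0, "z": 0, "turn": 0, "grip": 4}
    - {"x": -0.3, "y": 0, "z": 0, "turn": 0, "grip": 4}
    - {"x": -0.3, "y": 0, "z": 0, "turn": 0, "grip": 4}
    - {"x": -0.3, "y": 0, "z": 0, "turn": 0, "grip": 4}
    - {"x": -0.15, "y": 0, "z": 0, "turn": 0, "grip": 4}

```text
time: 25.3
tcp_pos: [0.3591, -0.0391, 0.3012]
eef_rot: [-180.0, 0.1, 90.0]
wrist_force: [0.5, -0.2, -2.1]
gripper_width: 0.0089
gripper_force: 97.7
```

Call:
servo_tool:
  series:
    - {"x": -0.1, "y": 0, "z": 0.25, "turn": 0, "grip": 4}
    - {"x": 0, "y": 0, "z": 0.25, "turn": 0, "grip": 4}
    - {"x": 0, "y": 0, "z": 0.25, "turn": 0, "grip": 4}
    - {"x": 0, "y": 0, "z": 0.25, "turn": 0, "grip": 4}
    - {"x": 0, "y": 0, "z": 0, "turn": 0, "grip": 4}
    - {"x": 0, "y": 0, "z": 0, "turn": 0, "grip": 4}
    - {"x": 0, "y": 0, "z": 0, "turn": 0, "grip": 4}

```text
time: 25.88
tcp_pos: [0.3605, -0.0466, 0.2026]
eef_rot: [179.9, 0.0, 90.0]
wrist_force: [0.5, -0.1, -2.4]
gripper_width: 0.0087
gripper_force: 98.9
```

```bash
python3 - <<'E'
from h import *
s=sensors.state();print(s['tcp_pos'].round(4),s['eef_rot'].round(2))
out=[]
for n,x0,y0 in(('scene',225,120),('side',240,170)):
    snap(n,n+'7');out.append(cv2.resize(cv2.imread(f'pics/{n}7.png')[y0:y0+130,x0:x0+100],(400,520),interpolation=cv2.INTER_CUBIC))
cv2.imwrite('pics/t7.png',np.hstack(out))
im=cv2.cvtColor(np.hstack(out),cv2.COLOR_BGR2HSV)
E
```

```text
[ 0.3605 -0.0466  0.2026] [1.7995e+02 1.0000e-02 9.0000e+01]
```

View pics/t7.png

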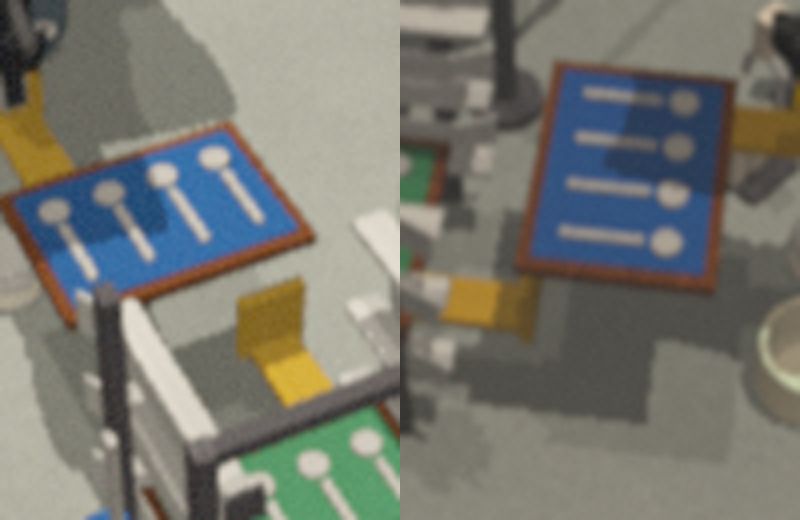

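The blue tray is at the rack's mouth. I read its corners as scene (230,125), (314,238), (2,200), (70,325) and side (314,290), (120,268), (334,80), (158,65), and the green tray is in the rack below it.

```bash
python3 - <<'E'
from h import *
C=lambda n,u,v,x0,y0:(n+'7',((u+.5)/4-.5+x0,(v+.5)/4-.5+y0))
P=[]
for a,b in(((230,125),(314,290)),((314,238),(120,268)),((2,200),(334,80)),((70,325),(158,65))):
    x,e=tri(C('scene',*a,225,120),C('side',*b,240,170));P.append(x);print(x.round(4),e)
print(np.mean(P,0))
E
```

```text
[0.4427 0.0878 0.1717] [1.3, 1.3]
[0.5687 0.0866 0.1704] [2.0, 2.0]
[ 0.4445 -0.0878  0.1746] [2.5, 2.5]
[ 0.5683 -0.0896  0.1707] [2.3, 2.3]
[ 0.5060405  -0.00074952  0.17182694]
```

Call:
servo_tool:
  series:
    - {"x": 0.11, "y": 0, "z": 0.03, "turn": 0, "grip": 4}
    - {"x": 0, "y": 0.15, "z": 0, "turn": 0, "grip": 4}
    - {"x": 0, "y": 0.15, "z": 0, "turn": 0, "grip": 4}
    - {"x": 0, "y": 0.15, "z": 0, "turn": 0, "grip": 4}
    - {"x": 0, "y": 0.15, "z": 0, "turn": 0, "grip": 4}
    - {"x": 0, "y": 0.15, "z": 0, "turn": 0, "grip": 4}
    - {"x": 0, "y": 0, "z": 0, "turn": 0, "grip": 4}

```text
time: 26.57
tcp_pos: [0.4386, -0.0354, 0.1996]
eef_rot: [179.8, 0.0, 90.0]
wrist_force: [-0.1, 0.1, -1.0]
gripper_width: 0.0084
gripper_force: 98.7
```

Call:
servo_tool:
  series:
    - {"x": 0, "y": 0.15, "z": 0, "turn": 0, "grip": 4}
    - {"x": 0, "y": 0.15, "z": 0, "turn": 0, "grip": 4}
    - {"x": 0, "y": 0.15, "z": 0, "turn": 0, "grip": 4}
    - {"x": 0, "y": 0.15, "z": 0, "turn": 0, "grip": 4}
    - {"x": 0, "y": 0.15, "z": 0, "turn": 0, "grip": 4}
    - {"x": 0, "y": 0.15, "z": 0, "turn": 0, "grip": 4}
    - {"x": 0, "y": 0.1, "z": 0, "turn": 0, "grip": 4}
    - {"x": 0, "y": 0, "z": 0, "turn": 0, "grip": 4}

```text
time: 27.23
tcp_pos: [0.5369, -0.0354, 0.1988]
eef_rot: [179.9, 0.0, 90.0]
wrist_force: [-0.1, 0.9, -1.0]
gripper_width: 0.0093
gripper_force: 98.7
```

Call:
servo_tool:
  series:
    - {"x": 0, "y": 0, "z": 0.04, "turn": 0, "grip": 4}
    - {"x": 0, "y": 0, "z": 0.04, "turn": 0, "grip": 4}
    - {"x": 0, "y": 0, "z": 0.03, "turn": 0, "grip": 4}
    - {"x": 0, "y": 0, "z": 0, "turn": 0, "grip": 4}

```text
time: 27.57
tcp_pos: [0.5344, -0.0354, 0.1874]
eef_rot: [-180.0, -0.0, 90.0]
wrist_force: [-0.7, 0.2, 0.7]
gripper_width: 0.0086
gripper_force: 99.0
```

Supported on the ledges. I'll push it home.

Call:
servo_tool:
  series:
    - {"x": 0, "y": 0.06, "z": 0.005, "turn": 0, "grip": 4}
    - {"x": 0, "y": 0.06, "z": 0, "turn": 0, "grip": 4}
    - {"x": 0, "y": 0.06, "z": 0, "turn": 0, "grip": 4}
    - {"x": 0, "y": 0.06, "z": 0, "turn": 0, "grip": 4}
    - {"x": 0, "y": 0.06, "z": 0, "turn": 0, "grip": 4}
    - {"x": 0, "y": 0, "z": 0, "turn": 0, "grip": 4}

```text
time: 28.07
tcp_pos: [0.567, -0.0355, 0.1871]
eef_rot: [179.9, -0.0, 90.0]
wrist_force: [0.4, -0.9, 2.8]
gripper_width: 0.0089
gripper_force: 99.7
```

Call:
servo_tool:
  series:
    - {"x": 0, "y": 0.04, "z": 0, "turn": 0, "grip": 4}
    - {"x": 0, "y": 0.04, "z": 0, "turn": 0, "grip": 4}
    - {"x": 0, "y": 0.03, "z": 0, "turn": 0, "grip": 4}
    - {"x": 0, "y": 0, "z": 0, "turn": 0, "grip": 4}

```text
time: 28.4
tcp_pos: [0.5694, -0.0354, 0.1871]
eef_rot: [-179.3, -0.0, 90.0]
wrist_force: [-38.6, -1.2, 27.2]
gripper_width: 0.0088
gripper_force: 102.8
```

Call:
servo_tool:
  series:
    - {"x": 0, "y": -0.06, "z": 0, "turn": 0, "grip": 4}
    - {"x": 0, "y": -0.05, "z": 0, "turn": 0, "grip": 4}
    - {"x": 0, "y": 0, "z": 0, "turn": 0, "grip": 20}
    - {"x": 0, "y": 0, "z": 0, "turn": 0, "grip": 40}
    - {"x": 0, "y": 0, "z": 0, "turn": 0, "grip": 40}
    - {"x": 0, "y": 0, "z": 0, "turn": 0, "grip": 40}

```text
time: 28.9
tcp_pos: [0.5656, -0.0355, 0.1866]
eef_rot: [-180.0, -0.0, 90.0]
wrist_force: [0.1, -0.3, 0.2]
gripper_width: 0.04
gripper_force: 0.0
```

Call:
servo_tool:
  series:
    - {"x": 0, "y": -0.06, "z": 0, "turn": 0, "grip": 40}
    - {"x": 0, "y": 0, "z": -0.2, "turn": 0, "grip": 40}
    - {"x": 0, "y": 0, "z": -0.3, "turn": 0, "grip": 40}
    - {"x": 0, "y": -0.1, "z": -0.3, "turn": 0, "grip": 40}
    - {"x": 0, "y": -0.3, "z": -0.3, "turn": 0, "grip": 40}
    - {"x": 0, "y": -0.3, "z": -0.3, "turn": 0, "grip": 60}
    - {"x": 0, "y": -0.3, "z": -0.3, "turn": 0, "grip": 85}
    - {"x": 0, "y": 0, "z": 0, "turn": 0, "grip": 85}

```text
time: 29.57
tcp_pos: [0.4577, -0.0354, 0.3614]
eef_rot: [179.6, 0.0, 90.0]
wrist_force: [0.5, 0.6, 0.3]
gripper_width: 0.0745
gripper_force: 0.0
```

Call:
servo_tool:
  series:
    - {"x": -0.25, "y": 0, "z": 0, "turn": 0, "grip": 85}
    - {"x": -0.25, "y": 0, "z": 0, "turn": 0, "grip": 85}
    - {"x": -0.25, "y": 0, "z": 0, "turn": 0, "grip": 85}
    - {"x": -0.25, "y": 0, "z": 0, "turn": 0.91, "grip": 85}
    - {"x": -0.25, "y": 0, "z": 0, "turn": 0.91, "grip": 85}
    - {"x": -0.25, "y": 0, "z": 0, "turn": 0.92, "grip": 85}
    - {"x": -0.25, "y": 0, "z": 0, "turn": 0.93, "grip": 85}
    - {"x": -0.25, "y": 0, "z": 0, "turn": 0.93, "grip": 85}
    - {"x": -0.25, "y": 0, "z": 0, "turn": 0.93, "grip": 85}
    - {"x": 0, "y": 0, "z": 0, "turn": 0.93, "grip": 85}
    - {"x": 0, "y": 0, "z": 0, "turn": 0, "grip": 85}
    - {"x": 0, "y": 0, "z": 0, "turn": 0, "grip": 85}

```text
time: 30.57
tcp_pos: [0.4335, -0.2568, 0.3549]
eef_rot: [-180.0, -0.0, 60.4]
wrist_force: [0.7, -0.4, 0.3]
gripper_width: 0.0848
gripper_force: 0.0
```

```bash
python3 - <<'E'
from h import *
s=sensors.state();print(s['tcp_pos'].round(4),s['eef_rot'].round(2))
for n in('wrist','scene','side'): snap(n,n+'8')
cv2.imwrite('pics/w8b.png',cv2.resize(cv2.imread('pics/wrist8.png'),(800,600),interpolation=cv2.INTER_CUBIC))
E
```

```text
[ 0.4335 -0.2568  0.3549] [-1.7997e+02 -2.0000e-02  6.0440e+01]
```

View pics/w8b.png

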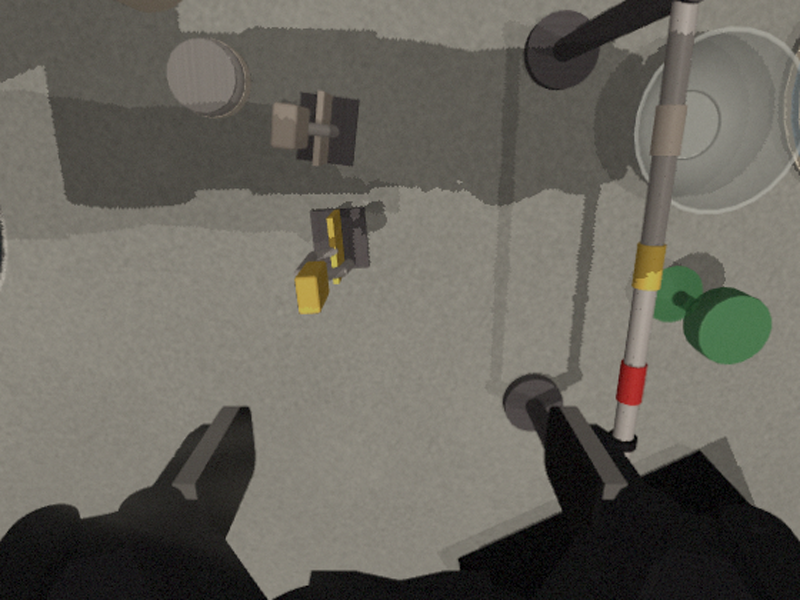

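White sign: knob at about (286,125), board top edge (321,92)–(318,165). Yellow sign: knob at about (309,290), board edge (331,210)–(337,283). Rail bands: white (669,130), yellow (649,267), red (632,384), ring (624,440).

```bash
python3 - <<'E'
from h import *
def ang(a,b): d=b-a;return round(float(np.degrees(np.arctan2(d[1],d[0]))),1)
for nm,b,t in(('W',(318,165),(321,92)),('Y',(337,283),(331,210))):
    a=atz(*wb(8,*b),.057);c_=atz(*wb(8,*t),.057);print(nm,'board',a.round(4),c_.round(4),((a+c_)/2).round(4),np.linalg.norm(a-c_).round(4),'yaw y-axis',ang(a,c_))
for nm,q in(('Wfoot',((303,93),(359,98),(353,166),(297,162))),('Yfoot',((312,210),(363,206),(370,267),(318,271)))):
    C=[atz(*wb(8,*p),.008) for p in q];print(nm,np.mean(C,0).round(4),[ang(C[i],C[(i+1)%4]) for i in range(4)],[np.linalg.norm(C[i]-C[(i+1)%4]).round(3) for i in range(4)])
print('knobs',atz(*wb(8,285,126),.182).round(4),atz(*wb(8,308,291),.182).round(4))
print(tri(wb(8,285,126),c3(580,38),c4(334,347)),tri(wb(8,308,291),c3(437,42),c4(400,265)))
B={}
for nm,w,a,b in(('white',(669,130),c3(500,240),c4(112,205)),('yellow',(649,267),c3(380,236),c4(171,156)),('red',(632,384),c3(261,232),c4(222,107)),('ring',(624,440),c3(194,230),c4(257,80))):
    x,e=tri(wb(8,*w),a,b);B[nm]=x;print(nm,x.round(4),e)
y0={'white':.1,'yellow':.03,'red':-.04,'ring':-.08}
Y=np.array([y0[k] for k in B]);X=np.array(list(B.values()))
A=np.c_[np.ones(4),Y];s,_,_,_=np.linalg.lstsq(A,X,rcond=None);print('origin',s[0],'dir',s[1],'norm',np.linalg.norm(s[1]),np.degrees(np.arctan2(s[1][1],s[1][0])),'res',(X-A@s).round(4).tolist())
# colour centroids in wrist image
im=cv2.cvtColor(cv2.imread('pics/wrist8.png'),cv2.COLOR_BGR2HSV)
for lo,hi in(((20,130,90),(32,255,255)),((0,150,90),(8,255,255))):
    m=cv2.inRange(im,lo,hi);k,l,st,ce=cv2.connectedComponentsWithStats(m)
    print([(st[i].tolist(),(ce[i]/.7).round(1).tolist()) for i in range(1,k) if st[i,4]>40])
E
```

```text
W board [ 0.4074 -0.1736  0.057 ] [ 0.4383 -0.129   0.057 ] [ 0.4228 -0.1513  0.057 ] 0.0542 yaw y-axis 55.3
Y board [ 0.3694 -0.2639  0.057 ] [ 0.3976 -0.2089  0.057 ] [ 0.3835 -0.2364  0.057 ] 0.0618 yaw y-axis 62.8
Wfoot [ 0.4227 -0.1517  0.008 ] [-34.6, -126.3, 146.3, 52.0] [np.float64(0.048), np.float64(0.057), np.float64(0.05), np.float64(0.058)]
Yfoot [ 0.3824 -0.2387  0.008 ] [-25.2, -114.2, 154.9, 63.1] [np.float64(0.047), np.float64(0.057), np.float64(0.049), np.float64(0.057)]
knobs [ 0.4226 -0.1509  0.182 ] [ 0.3826 -0.2365  0.182 ]
(array([ 0.42223428, -0.15133708,  0.1845902 ]), [0.9, 2.6, 3.3]) (array([ 0.38089108, -0.23824192,  0.18449583]), [3.1, 3.6, 6.5])
white [ 0.5936 -0.2509  0.2108] [1.3, 1.4, 2.0]
yellow [ 0.5582 -0.3125  0.2098] [1.3, 1.9, 3.0]
red [ 0.5247 -0.374   0.2104] [1.2, 2.1, 3.2]
ring [ 0.5039 -0.409   0.21  ] [3.9, 3.1, 6.8]
origin [ 0.54387424 -0.33879244  0.21025624] dir [0.49546684 0.87820991 0.00324533] norm 1.00834049612223 60.56925860886273 res [[0.0002, 0.0, 0.0003], [-0.0005, -0.0, -0.0005], [0.0007, -0.0, 0.0003], [-0.0003, 0.0, -0.0]]
[([229, 147, 12, 40, 296], [335.0, 237.2]), ([442, 170, 24, 33, 609], [648.1, 266.8]), ([206, 183, 24, 37, 690], [311.4, 286.7])]
[([432, 255, 20, 29, 432], [630.8, 384.7])]
```

Call:
servo_tool:
  series:
    - {"x": 0.2, "y": -0.15, "z": 0, "turn": 0, "grip": 85}
    - {"x": 0.33, "y": -0.235, "z": 0, "turn": 0, "grip": 85}
    - {"x": 0.333, "y": -0.232, "z": 0, "turn": 0, "grip": 85}
    - {"x": 0, "y": 0, "z": 0.2, "turn": 0.65, "grip": 85}
    - {"x": 0, "y": 0, "z": 0.3, "turn": 0.64, "grip": 85}
    - {"x": 0, "y": 0, "z": 0.3, "turn": 0, "grip": 85}
    - {"x": 0, "y": 0, "z": 0.3, "turn": 0, "grip": 85}
    - {"x": 0, "y": 0, "z": 0, "turn": 0, "grip": 85}
    - {"x": 0, "y": 0, "z": 0, "turn": 0, "grip": 85}
    - {"x": 0, "y": 0, "z": 0, "turn": 0, "grip": 85}

```text
time: 31.55
tcp_pos: [0.4234, -0.1512, 0.2469]
eef_rot: [179.9, -0.0, 54.5]
wrist_force: [-0.1, -0.6, 0.3]
gripper_width: 0.085
gripper_force: 0.0
```

```bash
python3 - <<'E'
from h import *
snap('wrist','wrist9');s=sensors.state();print(s['tcp_pos'].round(4),s['eef_rot'].round(2))
yw=np.radians(s['eef_rot'][2]);d=np.array([.4225,-.1513])-s['tcp_pos'][:2]
print('tool dx dy',d@[np.cos(yw),np.sin(yw)],d@[np.sin(yw),-np.cos(yw)])
E
```

```text
[ 0.4237 -0.1514  0.2472] [ 1.7986e+02 -5.0000e-02  5.4490e+01]
tool dx dy -0.0006502929398672577 -0.0010679039558049357
```

Call:
servo_tool:
  series:
    - {"x": 0, "y": -0.01, "z": 0.25, "turn": 0, "grip": 85}
    - {"x": 0, "y": 0, "z": 0.25, "turn": 0, "grip": 85}
    - {"x": 0, "y": 0, "z": 0.2, "turn": 0, "grip": 85}
    - {"x": 0, "y": 0, "z": 0.11, "turn": 0, "grip": 85}
    - {"x": 0, "y": 0, "z": 0, "turn": 0, "grip": 60}
    - {"x": 0, "y": 0, "z": 0, "turn": 0, "grip": 30}
    - {"x": 0, "y": 0, "z": 0, "turn": 0, "grip": 8}
    - {"x": 0, "y": 0, "z": 0, "turn": 0, "grip": 8}
    - {"x": 0, "y": 0, "z": 0, "turn": 0, "grip": 8}
    - {"x": 0, "y": 0, "z": 0, "turn": 0, "grip": 8}
    - {"x": 0, "y": 0, "z": 0, "turn": 0, "grip": 8}
    - {"x": 0, "y": 0, "z": 0, "turn": 0, "grip": 8}
  force: 70

```text
time: 32.6
tcp_pos: [0.4219, -0.1506, 0.1651]
eef_rot: [180.0, -0.0, 54.4]
wrist_force: [-2.1, 1.7, 6.9]
gripper_width: 0.0134
gripper_force: 68.1
```

Call:
servo_tool:
  series:
    - {"x": 0, "y": 0, "z": -0.1, "turn": 0, "grip": 8}
    - {"x": 0, "y": 0, "z": -0.2, "turn": 0, "grip": 8}
    - {"x": 0, "y": 0, "z": -0.3, "turn": 0, "grip": 8}
    - {"x": 0, "y": 0, "z": -0.3, "turn": 0, "grip": 8}
    - {"x": 0, "y": 0, "z": -0.3, "turn": 0, "grip": 8}
    - {"x": 0, "y": 0, "z": -0.3, "turn": 0, "grip": 8}
    - {"x": 0, "y": 0, "z": -0.3, "turn": -0.33, "grip": 8}
    - {"x": 0, "y": 0, "z": -0.3, "turn": -0.5, "grip": 8}
    - {"x": 0, "y": 0, "z": -0.1, "turn": -0.5, "grip": 8}
    - {"x": 0, "y": 0, "z": 0, "turn": 0, "grip": 8}

```text
time: 33.43
tcp_pos: [0.4226, -0.1509, 0.387]
eef_rot: [179.7, -0.0, 60.6]
wrist_force: [0.5, -0.1, -1.5]
gripper_width: 0.0129
gripper_force: 68.1
```

Call:
servo_tool:
  series:
    - {"x": -0.1, "y": 0.05, "z": 0, "turn": 0, "grip": 8}
    - {"x": -0.24, "y": 0.12, "z": 0, "turn": 0, "grip": 8}
    - {"x": -0.3, "y": 0.16, "z": 0, "turn": 0, "grip": 8}
    - {"x": -0.3, "y": 0.16, "z": 0, "turn": 0, "grip": 8}
    - {"x": -0.3, "y": 0.16, "z": 0, "turn": 0, "grip": 8}
    - {"x": -0.3, "y": 0.16, "z": 0, "turn": 0, "grip": 8}
    - {"x": -0.3, "y": 0.16, "z": 0, "turn": 0, "grip": 8}
    - {"x": -0.25, "y": 0.14, "z": 0, "turn": 0, "grip": 8}
    - {"x": -0.15, "y": 0.08, "z": 0, "turn": 0, "grip": 8}
    - {"x": 0, "y": 0, "z": 0, "turn": 0, "grip": 8}
    - {"x": 0, "y": 0, "z": 0, "turn": 0, "grip": 8}
    - {"x": 0, "y": 0, "z": 0, "turn": 0, "grip": 8}

```text
time: 34.43
tcp_pos: [0.4149, -0.4039, 0.3832]
eef_rot: [-179.9, -0.0, 60.5]
wrist_force: [0.3, -0.1, -2.2]
gripper_width: 0.0131
gripper_force: 68.3
```

```bash
cat >> h.py <<'E'
RU=np.array([np.cos(np.radians(60.57)),np.sin(np.radians(60.57))]);RX=np.array([RU[1],-RU[0]])
BY=np.array([.5582,-.3125])-.03*RU  # rail origin from yellow band
def rail(xy): d=np.array(xy)[:2]-BY; return (d@RX).round(4),(d@RU).round(4)
E
python3 - <<'E'
from h import *
s=sensors.state();print(s['tcp_pos'].round(4),s['eef_rot'].round(2),'rail x,y',rail(s['tcp_pos']))
for n,p in(('white',(.5936,-.2509)),('ring',(.5039,-.409)),('red',(.5247,-.374))):print(n,rail(p))
for n in('wrist','side','scene'): snap(n,n+'10')
E
```

```text
[ 0.4149 -0.4039  0.3832] [-1.7988e+02 -4.0000e-02  6.0480e+01] rail x,y (np.float64(-0.0799), np.float64(-0.12))
white (np.float64(0.0006), np.float64(0.101))
ring (np.float64(0.0001), np.float64(-0.0807))
red (np.float64(0.001), np.float64(-0.04))
```

Call:
servo_tool:
  series:
    - {"x": 0, "y": 0, "z": 0.2, "turn": 0, "grip": 8}
    - {"x": 0, "y": 0, "z": 0.25, "turn": 0, "grip": 8}
    - {"x": 0, "y": 0, "z": 0.25, "turn": 0, "grip": 8}
    - {"x": 0, "y": 0, "z": 0.17, "turn": 0, "grip": 8}
    - {"x": 0, "y": 0, "z": 0, "turn": 0, "grip": 8}
    - {"x": 0, "y": 0.2, "z": 0, "turn": 0, "grip": 8}
    - {"x": 0, "y": 0.2, "z": 0, "turn": 0, "grip": 8}
    - {"x": 0, "y": 0.2, "z": 0, "turn": 0, "grip": 8}
    - {"x": 0, "y": 0.2, "z": 0, "turn": 0, "grip": 8}
    - {"x": 0, "y": 0, "z": 0, "turn": 0, "grip": 8}
    - {"x": 0, "y": 0, "z": 0, "turn": 0, "grip": 8}

```text
time: 35.5
tcp_pos: [0.4858, -0.4434, 0.2977]
eef_rot: [180.0, 0.0, 60.6]
wrist_force: [-0.2, 0.1, -2.1]
gripper_width: 0.0131
gripper_force: 69.0
```

```bash
python3 - <<'E'
from h import *
s=sensors.state();print(s['tcp_pos'].round(4),s['eef_rot'].round(2),s['wrist_force'],'rail x,y',rail(s['tcp_pos']))
E
```

```text
[ 0.4858 -0.4434  0.2977] [179.98   0.    60.6 ] [-0.24547087  0.09090562 -2.09537153] rail x,y (np.float64(0.0012), np.float64(-0.1195))
```

Over the bar with no contact. I'll lower it onto the bar now.

Call:
servo_tool:
  series:
    - {"x": 0, "y": -0.01, "z": 0.1, "turn": 0, "grip": 8}
    - {"x": 0, "y": 0, "z": 0.1, "turn": 0, "grip": 8}
    - {"x": 0, "y": 0, "z": 0.1, "turn": 0, "grip": 8}
    - {"x": 0, "y": 0, "z": 0.08, "turn": 0, "grip": 8}
    - {"x": 0, "y": 0, "z": 0.03, "turn": 0, "grip": 8}
    - {"x": 0, "y": 0, "z": 0, "turn": 0, "grip": 8}
    - {"x": 0, "y": 0, "z": 0, "turn": 0, "grip": 8}

```text
time: 36.08
tcp_pos: [0.484, -0.443, 0.2567]
eef_rot: [180.0, -0.0, 60.5]
wrist_force: [-0.7, -0.6, -1.5]
gripper_width: 0.0131
gripper_force: 69.0
```

Call:
servo_tool:
  series:
    - {"x": 0, "y": 0, "z": 0.03, "turn": 0, "grip": 8}
    - {"x": 0, "y": 0, "z": 0.02, "turn": 0, "grip": 8}
    - {"x": 0, "y": 0, "z": 0, "turn": 0, "grip": 8}
    - {"x": 0, "y": 0, "z": 0, "turn": 0, "grip": 8}

```text
time: 36.42
tcp_pos: [0.4841, -0.443, 0.2512]
eef_rot: [-180.0, -0.0, 60.5]
wrist_force: [-0.5, -0.3, -1.7]
gripper_width: 0.0131
gripper_force: 69.0
```

Call:
servo_tool:
  series:
    - {"x": 0, "y": 0, "z": 0.015, "turn": 0, "grip": 8}
    - {"x": 0, "y": 0, "z": 0, "turn": 0, "grip": 8}
    - {"x": 0, "y": 0, "z": 0, "turn": 0, "grip": 8}

```text
time: 36.67
tcp_pos: [0.4841, -0.443, 0.2497]
eef_rot: [-180.0, -0.0, 60.5]
wrist_force: [0.4, -0.1, -0.6]
gripper_width: 0.0133
gripper_force: 69.0
```

Call:
servo_tool:
  series:
    - {"x": 0, "y": 0, "z": 0.015, "turn": 0, "grip": 8}
    - {"x": 0, "y": 0, "z": 0, "turn": 0, "grip": 8}
    - {"x": 0, "y": 0, "z": 0, "turn": 0, "grip": 8}

```text
time: 36.92
tcp_pos: [0.4841, -0.443, 0.2482]
eef_rot: [-180.0, -0.0, 60.5]
wrist_force: [-0.7, -0.3, -1.5]
gripper_width: 0.013
gripper_force: 69.0
```

Call:
servo_tool:
  series:
    - {"x": 0, "y": 0, "z": 0.015, "turn": 0, "grip": 8}
    - {"x": 0, "y": 0, "z": 0, "turn": 0, "grip": 8}
    - {"x": 0, "y": 0, "z": 0, "turn": 0, "grip": 8}

```text
time: 37.17
tcp_pos: [0.4845, -0.4433, 0.247]
eef_rot: [179.9, 0.0, 60.5]
wrist_force: [1.7, -1.4, 1.4]
gripper_width: 0.0134
gripper_force: 69.4
```

Call:
servo_tool:
  series:
    - {"x": 0, "y": 0, "z": 0.015, "turn": 0, "grip": 8}
    - {"x": 0, "y": 0, "z": 0, "turn": 0, "grip": 8}
    - {"x": 0, "y": 0, "z": 0, "turn": 0, "grip": 8}

```text
time: 37.42
tcp_pos: [0.4847, -0.4435, 0.2464]
eef_rot: [179.8, 0.0, 60.5]
wrist_force: [1.8, -0.9, 5.0]
gripper_width: 0.0132
gripper_force: 70.3
```

Contact at z ≈ 0.247, so the bar's axis is at 0.206. I'll lift 3 mm (still hooked) and slide along.

Call:
servo_tool:
  series:
    - {"x": 0, "y": 0, "z": -0.045, "turn": 0, "grip": 8}
    - {"x": 0.1, "y": 0, "z": 0, "turn": 0, "grip": 8}
    - {"x": 0.1, "y": 0, "z": 0, "turn": 0, "grip": 8}
    - {"x": 0.1, "y": 0, "z": 0, "turn": 0, "grip": 8}
    - {"x": 0.1, "y": 0, "z": 0, "turn": 0, "grip": 8}
    - {"x": 0.1, "y": 0, "z": 0, "turn": 0, "grip": 8}
    - {"x": 0.1, "y": 0, "z": 0, "turn": 0, "grip": 8}
    - {"x": 0, "y": 0, "z": 0, "turn": 0, "grip": 8}

```text
time: 38.08
tcp_pos: [0.5147, -0.3887, 0.2497]
eef_rot: [-180.0, -0.0, 60.6]
wrist_force: [0.5, -0.1, -0.6]
gripper_width: 0.0131
gripper_force: 69.1
```

```bash
python3 - <<'E'
from h import *
s=sensors.state();print(s['tcp_pos'].round(4),s['eef_rot'].round(2),s['wrist_force'],'rail x,y',rail(s['tcp_pos']))
E
```

```text
[ 0.5147 -0.3887  0.2497] [-1.7998e+02 -4.0000e-02  6.0650e+01] [ 0.47651426 -0.0740965  -0.58013764] rail x,y (np.float64(-0.0004), np.float64(-0.0577))
```

Call:
servo_tool:
  series:
    - {"x": 0.14, "y": 0, "z": 0, "turn": 0, "grip": 8}
    - {"x": 0.2, "y": 0, "z": 0, "turn": 0, "grip": 8}
    - {"x": 0.2, "y": 0, "z": 0, "turn": 0, "grip": 8}
    - {"x": 0.2, "y": 0, "z": 0, "turn": 0, "grip": 8}
    - {"x": 0.2, "y": 0, "z": 0, "turn": 0, "grip": 8}
    - {"x": 0.2, "y": 0, "z": 0, "turn": 0, "grip": 8}
    - {"x": 0.2, "y": 0, "z": 0, "turn": 0, "grip": 8}
    - {"x": 0.15, "y": 0, "z": 0, "turn": 0, "grip": 8}
    - {"x": 0.09, "y": 0, "z": 0, "turn": 0, "grip": 8}
    - {"x": 0, "y": 0, "z": 0, "turn": 0, "grip": 8}
    - {"x": 0, "y": 0, "z": 0, "turn": 0, "grip": 8}

```text
time: 39.0
tcp_pos: [0.5913, -0.2532, 0.2497]
eef_rot: [-180.0, 0.0, 60.6]
wrist_force: [-0.5, -0.3, -1.3]
gripper_width: 0.0132
gripper_force: 69.0
```

```bash
python3 - <<'E'
from h import *
s=sensors.state();print(s['tcp_pos'].round(4),s['eef_rot'].round(2),s['wrist_force'],'rail x,y',rail(s['tcp_pos']))
E
```

```text
[ 0.5913 -0.2532  0.2497] [-1.7999e+02  2.0000e-02  6.0570e+01] [-0.46991947 -0.28010526 -1.3199845 ] rail x,y (np.float64(-0.0003), np.float64(0.0979))
```

Call:
servo_tool:
  series:
    - {"x": 0.025, "y": 0, "z": 0, "turn": 0, "grip": 8}
    - {"x": 0, "y": 0, "z": 0.015, "turn": 0, "grip": 8}
    - {"x": 0, "y": 0, "z": 0.01, "turn": 0, "grip": 8}
    - {"x": 0, "y": 0, "z": 0, "turn": 0, "grip": 8}
    - {"x": 0, "y": 0, "z": 0, "turn": 0, "grip": 15}
    - {"x": 0, "y": 0, "z": 0, "turn": 0, "grip": 18}
    - {"x": 0, "y": 0, "z": 0, "turn": 0, "grip": 24}
    - {"x": 0, "y": 0, "z": 0, "turn": 0, "grip": 40}
    - {"x": 0, "y": 0, "z": 0, "turn": 0, "grip": 50}
    - {"x": 0, "y": 0, "z": 0, "turn": 0, "grip": 50}
    - {"x": 0, "y": 0, "z": 0, "turn": 0, "grip": 50}

```text
time: 39.92
tcp_pos: [0.5926, -0.251, 0.2473]
eef_rot: [-180.0, -0.0, 60.5]
wrist_force: [0.2, 0.4, -0.0]
gripper_width: 0.05
gripper_force: 0.0
```

Call:
servo_tool:
  series:
    - {"x": 0, "y": 0, "z": -0.1, "turn": 0, "grip": 50}
    - {"x": 0, "y": 0, "z": -0.2, "turn": 0, "grip": 50}
    - {"x": 0, "y": 0, "z": -0.3, "turn": 0, "grip": 50}
    - {"x": 0, "y": 0, "z": -0.3, "turn": 0, "grip": 85}
    - {"x": 0, "y": 0, "z": -0.2, "turn": 0, "grip": 85}
    - {"x": 0, "y": 0, "z": 0, "turn": 0, "grip": 85}
    - {"x": 0, "y": 0, "z": 0, "turn": 0, "grip": 85}

```text
time: 40.5
tcp_pos: [0.593, -0.2512, 0.3589]
eef_rot: [179.8, -0.0, 60.5]
wrist_force: [-0.5, 0.6, -0.4]
gripper_width: 0.085
gripper_force: 0.0
```

```bash
python3 - <<'E'
from h import *
s=sensors.state();print(s['tcp_pos'].round(4),s['eef_rot'].round(2),'rail x,y',rail(s['tcp_pos']))
for n in('wrist','side','scene'): snap(n,n+'11')
yw=np.radians(s['eef_rot'][2]);d=np.array([.3820,-.2375])-s['tcp_pos'][:2]
print('tool dx dy',d@[np.cos(yw),np.sin(yw)],d@[np.sin(yw),-np.cos(yw)])
E
```

```text
[ 0.593  -0.2512  0.3589] [ 1.7983e+02 -2.0000e-02  6.0540e+01] rail x,y (np.float64(0.0002), np.float64(0.1005))
tool dx dy -0.09182854962311712 -0.19048501614929061
```

Call:
servo_tool:
  series:
    - {"x": -0.1, "y": -0.2, "z": 0, "turn": 0, "grip": 85}
    - {"x": -0.14, "y": -0.3, "z": 0, "turn": 0, "grip": 85}
    - {"x": -0.14, "y": -0.3, "z": 0, "turn": 0, "grip": 85}
    - {"x": -0.14, "y": -0.3, "z": 0, "turn": 0, "grip": 85}
    - {"x": -0.14, "y": -0.3, "z": 0, "turn": 0, "grip": 85}
    - {"x": -0.14, "y": -0.3, "z": 0, "turn": 0, "grip": 85}
    - {"x": -0.12, "y": -0.205, "z": 0, "turn": 0, "grip": 85}
    - {"x": 0, "y": 0, "z": 0.3, "turn": -0.76, "grip": 85}
    - {"x": 0, "y": 0, "z": 0.3, "turn": 0, "grip": 85}
    - {"x": 0, "y": 0, "z": 0.3, "turn": 0, "grip": 85}
    - {"x": 0, "y": 0, "z": 0.2, "turn": 0, "grip": 85}
    - {"x": 0, "y": 0, "z": 0, "turn": 0, "grip": 85}

```text
time: 41.65
tcp_pos: [0.3789, -0.236, 0.243]
eef_rot: [-179.6, -0.1, 64.0]
wrist_force: [-0.1, -0.0, -0.6]
gripper_width: 0.085
gripper_force: 0.0
```

```bash
python3 - <<'E'
from h import *
snap('wrist','wrist12');s=sensors.state();print(s['tcp_pos'].round(4),s['eef_rot'].round(2))
yw=np.radians(s['eef_rot'][2]);d=np.array([.3822,-.2378])-s['tcp_pos'][:2]
print('tool dx dy',d@[np.cos(yw),np.sin(yw)],d@[np.sin(yw),-np.cos(yw)])
im=cv2.cvtColor(cv2.imread('pics/wrist12.png'),cv2.COLOR_BGR2HSV)
m=cv2.inRange(im,(20,110,60),(34,255,255));k,l,st,ce=cv2.connectedComponentsWithStats(m)
for i in range(1,k):
    if st[i,4]>60: print(st[i].tolist(),ce[i].round(1),atz('wrist12',ce[i],.182).round(4))
# expected top-face corners of the knob for the assumed pose
y=np.radians(64);Rm=np.array([[np.cos(y),-np.sin(y)],[np.sin(y),np.cos(y)]])
Rm=np.c_[Rm[:,1]*0+[np.sin(y),-np.cos(y)],[np.cos(y),np.sin(y)]]
for a,b in((-7,-12),(7,-12),(7,12),(-7,12)): print(proj('wrist12',np.r_[[.3822,-.2378]+Rm@[a/1e3,b/1e3],.182]).round(0))
E
```

```text
[ 0.3798 -0.2365  0.2453] [-1.7971e+02 -3.0000e-02  6.4020e+01]
tool dx dy -0.00013152723458157876 0.0026900059876306896
[280, 153, 7, 38, 227] [283.3 171.6] [ 0.4002 -0.1981  0.182 ]
[272, 196, 24, 73, 1450] [283.5 237.7] [ 0.3841 -0.2315  0.182 ]
[273. 268.]
[298. 268.]
[298. 228.]
[273. 228.]
```

Call:
servo_tool:
  series:
    - {"x": 0, "y": 0.015, "z": 0.25, "turn": 0, "grip": 85}
    - {"x": 0, "y": 0, "z": 0.25, "turn": 0, "grip": 85}
    - {"x": 0, "y": 0, "z": 0.2, "turn": 0, "grip": 85}
    - {"x": 0, "y": 0, "z": 0.11, "turn": 0, "grip": 85}
    - {"x": 0, "y": 0, "z": 0, "turn": 0, "grip": 60}
    - {"x": 0, "y": 0, "z": 0, "turn": 0, "grip": 30}
    - {"x": 0, "y": 0, "z": 0, "turn": 0, "grip": 8}
    - {"x": 0, "y": 0, "z": 0, "turn": 0, "grip": 8}
    - {"x": 0, "y": 0, "z": 0, "turn": 0, "grip": 8}
    - {"x": 0, "y": 0, "z": 0, "turn": 0, "grip": 8}
    - {"x": 0, "y": 0, "z": 0, "turn": 0, "grip": 8}
    - {"x": 0, "y": 0, "z": 0, "turn": 0, "grip": 8}
  force: 70

```text
time: 42.7
tcp_pos: [0.3822, -0.2379, 0.167]
eef_rot: [-180.0, 0.0, 64.0]
wrist_force: [-3.5, 1.5, 8.3]
gripper_width: 0.0128
gripper_force: 68.0
```

Call:
servo_tool:
  series:
    - {"x": 0, "y": 0, "z": -0.1, "turn": 0, "grip": 8}
    - {"x": 0, "y": 0, "z": -0.2, "turn": 0, "grip": 8}
    - {"x": 0, "y": 0, "z": -0.3, "turn": 0, "grip": 8}
    - {"x": 0, "y": 0, "z": -0.3, "turn": 0, "grip": 8}
    - {"x": 0, "y": 0, "z": -0.3, "turn": 0, "grip": 8}
    - {"x": 0, "y": 0, "z": -0.3, "turn": 0, "grip": 8}
    - {"x": 0, "y": 0, "z": -0.3, "turn": 0.35, "grip": 8}
    - {"x": 0, "y": 0, "z": -0.3, "turn": 0.4, "grip": 8}
    - {"x": 0, "y": 0, "z": -0.1, "turn": 0, "grip": 8}
    - {"x": 0, "y": 0, "z": 0, "turn": 0, "grip": 8}
    - {"x": 0, "y": 0, "z": 0, "turn": 0, "grip": 8}

```text
time: 43.62
tcp_pos: [0.3829, -0.2382, 0.3862]
eef_rot: [180.0, -0.0, 60.6]
wrist_force: [-0.2, -0.0, -2.1]
gripper_width: 0.0129
gripper_force: 68.3
```

```bash
python3 - <<'E'
from h import *
s=sensors.state();print(s['tcp_pos'].round(4),s['eef_rot'].round(2))
yw=np.radians(s['eef_rot'][2]);d=(BY-.12*RU-.08*RX)-s['tcp_pos'][:2]
print('tool dx dy',d@[np.cos(yw),np.sin(yw)],d@[np.sin(yw),-np.cos(yw)])
E
```

```text
[ 0.3829 -0.2382  0.3862] [179.97  -0.    60.59]
tool dx dy -0.1286131934927217 0.10914887624575502
```

Call:
servo_tool:
  series:
    - {"x": -0.2, "y": 0.17, "z": 0, "turn": 0, "grip": 8}
    - {"x": -0.26, "y": 0.22, "z": 0, "turn": 0, "grip": 8}
    - {"x": -0.26, "y": 0.22, "z": 0, "turn": 0, "grip": 8}
    - {"x": -0.26, "y": 0.22, "z": 0, "turn": 0, "grip": 8}
    - {"x": -0.306, "y": 0.26, "z": 0, "turn": 0, "grip": 8}
    - {"x": 0, "y": 0, "z": 0.2, "turn": 0, "grip": 8}
    - {"x": 0, "y": 0, "z": 0.25, "turn": 0, "grip": 8}
    - {"x": 0, "y": 0, "z": 0.25, "turn": 0, "grip": 8}
    - {"x": 0, "y": 0, "z": 0.17, "turn": 0, "grip": 8}
    - {"x": 0, "y": 0, "z": 0, "turn": 0, "grip": 8}
    - {"x": 0, "y": 0, "z": 0, "turn": 0, "grip": 8}

```text
time: 44.53
tcp_pos: [0.4138, -0.403, 0.2977]
eef_rot: [-179.8, -0.1, 60.6]
wrist_force: [0.8, 0.1, -0.2]
gripper_width: 0.0133
gripper_force: 69.4
```

Call:
servo_tool:
  series:
    - {"x": 0, "y": 0.15, "z": 0, "turn": 0, "grip": 8}
    - {"x": 0, "y": 0.2, "z": 0, "turn": 0, "grip": 8}
    - {"x": 0, "y": 0.2, "z": 0, "turn": 0, "grip": 8}
    - {"x": 0, "y": 0.15, "z": 0, "turn": 0, "grip": 8}
    - {"x": 0, "y": 0.1, "z": 0, "turn": 0, "grip": 8}
    - {"x": 0, "y": 0, "z": 0, "turn": 0, "grip": 8}
    - {"x": 0, "y": 0, "z": 0, "turn": 0, "grip": 8}

```text
time: 45.12
tcp_pos: [0.4846, -0.443, 0.2997]
eef_rot: [180.0, 0.0, 60.6]
wrist_force: [-0.7, -0.2, -1.8]
gripper_width: 0.0127
gripper_force: 69.5
```

```bash
python3 - <<'E'
from h import *
s=sensors.state();print(s['tcp_pos'].round(4),s['eef_rot'].round(2),s['wrist_force'],'rail x,y',rail(s['tcp_pos']))
E
```

```text
[ 0.4846 -0.443   0.2997] [179.98   0.    60.61] [-0.70858788 -0.20915874 -1.81204414] rail x,y (np.float64(0.0), np.float64(-0.1199))
```

Call:
servo_tool:
  series:
    - {"x": 0, "y": 0, "z": 0.1, "turn": 0, "grip": 8}
    - {"x": 0, "y": 0, "z": 0.1, "turn": 0, "grip": 8}
    - {"x": 0, "y": 0, "z": 0.1, "turn": 0, "grip": 8}
    - {"x": 0, "y": 0, "z": 0.1, "turn": 0, "grip": 8}
    - {"x": 0, "y": 0, "z": 0.08, "turn": 0, "grip": 8}
    - {"x": 0, "y": 0, "z": 0, "turn": 0, "grip": 8}
    - {"x": 0, "y": 0, "z": 0, "turn": 0, "grip": 8}

```text
time: 45.7
tcp_pos: [0.4839, -0.4428, 0.2514]
eef_rot: [-180.0, -0.0, 60.6]
wrist_force: [-0.2, 0.8, -1.1]
gripper_width: 0.0131
gripper_force: 69.5
```

Call:
servo_tool:
  series:
    - {"x": 0.07, "y": 0, "z": 0, "turn": 0, "grip": 8}
    - {"x": 0.1, "y": 0, "z": 0, "turn": 0, "grip": 8}
    - {"x": 0.1, "y": 0, "z": 0, "turn": 0, "grip": 8}
    - {"x": 0.1, "y": 0, "z": 0, "turn": 0, "grip": 8}
    - {"x": 0.1, "y": 0, "z": 0, "turn": 0, "grip": 8}
    - {"x": 0.1, "y": 0, "z": 0, "turn": 0, "grip": 8}
    - {"x": 0.2, "y": 0, "z": 0, "turn": 0, "grip": 8}
    - {"x": 0.2, "y": 0, "z": 0, "turn": 0, "grip": 8}
    - {"x": 0.2, "y": 0, "z": 0, "turn": 0, "grip": 8}
    - {"x": 0.2, "y": 0, "z": 0, "turn": 0, "grip": 8}
    - {"x": 0.13, "y": 0, "z": 0, "turn": 0, "grip": 8}
    - {"x": 0, "y": 0, "z": 0, "turn": 0, "grip": 8}

```text
time: 46.7
tcp_pos: [0.5593, -0.3096, 0.2513]
eef_rot: [-180.0, -0.0, 60.7]
wrist_force: [-0.5, -0.1, -1.8]
gripper_width: 0.0132
gripper_force: 69.6
```

```bash
python3 - <<'E'
from h import *
for n in('side','scene','scene'): snap(n,n+'13')
s=sensors.state();print(s['tcp_pos'].round(4),s['eef_rot'].round(2),s['wrist_force'],'rail x,y',rail(s['tcp_pos']))
E
```

```text
[ 0.5579 -0.3123  0.2513] [-1.800e+02  2.000e-02  6.061e+01] [ 0.33253558  0.4528476  -1.27493333] rail x,y (np.float64(-0.0003), np.float64(0.03))
```

Exactly at y = 0.030. Lower 2.5 mm, release and retreat.

Call:
servo_tool:
  series:
    - {"x": 0, "y": 0, "z": 0.015, "turn": 0, "grip": 8}
    - {"x": 0, "y": 0, "z": 0.01, "turn": 0, "grip": 8}
    - {"x": 0, "y": 0, "z": 0, "turn": 0, "grip": 8}
    - {"x": 0, "y": 0, "z": 0, "turn": 0, "grip": 15}
    - {"x": 0, "y": 0, "z": 0, "turn": 0, "grip": 18}
    - {"x": 0, "y": 0, "z": 0, "turn": 0, "grip": 24}
    - {"x": 0, "y": 0, "z": 0, "turn": 0, "grip": 40}
    - {"x": 0, "y": 0, "z": 0, "turn": 0, "grip": 50}
    - {"x": 0, "y": 0, "z": 0, "turn": 0, "grip": 50}
    - {"x": 0, "y": 0, "z": 0, "turn": 0, "grip": 50}

```text
time: 47.68
tcp_pos: [0.5579, -0.3123, 0.2488]
eef_rot: [-180.0, -0.0, 60.6]
wrist_force: [-0.0, -0.0, -0.8]
gripper_width: 0.05
gripper_force: 0.0
```

Call:
servo_tool:
  series:
    - {"x": 0, "y": 0, "z": -0.1, "turn": 0, "grip": 50}
    - {"x": 0, "y": 0, "z": -0.2, "turn": 0, "grip": 50}
    - {"x": 0, "y": 0, "z": -0.3, "turn": 0, "grip": 50}
    - {"x": 0, "y": 0, "z": -0.3, "turn": 0, "grip": 85}
    - {"x": 0, "y": -0.3, "z": -0.3, "turn": 0, "grip": 85}
    - {"x": 0, "y": -0.3, "z": 0, "turn": 0, "grip": 85}
    - {"x": 0, "y": -0.3, "z": 0, "turn": 0, "grip": 85}
    - {"x": 0, "y": -0.3, "z": 0, "turn": 0, "grip": 85}
    - {"x": 0, "y": -0.3, "z": 0, "turn": 0, "grip": 85}
    - {"x": 0, "y": 0, "z": 0, "turn": 0, "grip": 85}
    - {"x": 0, "y": 0, "z": 0, "turn": 0, "grip": 85}

```text
time: 48.6
tcp_pos: [0.4268, -0.2384, 0.37]
eef_rot: [179.9, -0.0, 60.6]
wrist_force: [-0.6, -0.9, 0.4]
gripper_width: 0.0849
gripper_force: 0.0
```

```bash
python3 - <<'E'
from h import *
for n in('side','scene','wrist'): snap(n,n+'14')
cv2.imwrite('pics/fin.png',np.hstack([cv2.resize(cv2.imread('pics/scene14.png')[145:300,55:295],(480,310),interpolation=cv2.INTER_CUBIC),cv2.resize(cv2.imread('pics/side14.png')[80:260,160:320],(276,310),interpolation=cv2.INTER_CUBIC)]))
E
```

```text
(no output)
```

View pics/fin.png

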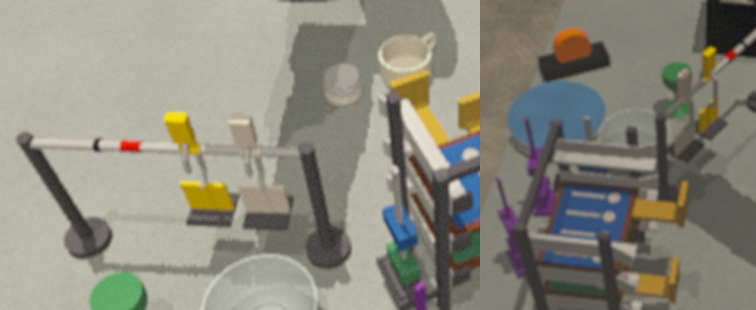

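Both signs hang upright at their bands and both trays are in the rack. One numeric check before I hand in.

```bash
python3 - <<'E'
from h import *
S=lambda u,v:('scene14',((u+.5)/2-.5+55,(v+.5)/2-.5+145))
D=lambda u,v:('side14',((u-480+.5)/1.725-.5+160,(v+.5)/1.722-.5+80))
for n,a,b in(('Y knob',(178,117),(711,50)),('W knob',(241,119),(687,73))):
    x,e=tri(S(*a),D(*b));print(n,x.round(4),e,rail(x))
print('blue handle',tri(S(411,78),D(684,188)))
print('green handle top', atz(*D(674,264),.131),'expect x .570 y .0585')
E
```

```text
Y knob [ 0.556  -0.3141  0.2636] [4.8, 4.8] (np.float64(-0.0012), np.float64(0.0275))
W knob [ 0.589  -0.2521  0.2617] [4.1, 4.1] (np.float64(-0.0029), np.float64(0.0977))
blue handle (array([ 0.56659224, -0.03962233,  0.21078834]), [5.6, 5.6])
green handle top [0.56711355 0.04479984 0.131     ] expect x .570 y .0585
```

```bash
python3 - <<'E'
from h import *
q=[.7147,.0110]
for n in('side14','side4','side8'):
    im=cv2.cvtColor(cv2.imread(f'pics/{n}.png'),cv2.COLOR_BGR2HSV)
    m=cv2.inRange(im,(16,120,50),(32,255,255));k,l,st,ce=cv2.connectedComponentsWithStats(m)
    print(n,[(st[i].tolist(),ce[i].round(1).tolist()) for i in range(1,k) if st[i,4]>25 and ce[i][1]>170 and ce[i][0]<300])
print('green blade',[proj('side14',(.5697,y,z)).round(1).tolist() for y in(.0335,.0835) for z in(.075,.131)])
print('blue blade',[proj('side14',(.5697,y,z)).round(1).tolist() for y in(-.0605,-.0105) for z in(.15,.206)])
E
```

```text
side14 [([248, 185, 33, 26, 403], [265.7, 200.3]), ([250, 230, 25, 24, 303], [263.8, 244.0])]
side4 [([251, 231, 24, 24, 267], [263.8, 244.9]), ([225, 321, 23, 41, 572], [236.3, 340.7])]
side8 [([248, 185, 33, 26, 398], [265.6, 200.4]), ([250, 230, 25, 24, 302], [263.8, 244.0])]
green blade [[272.3, 241.4], [271.9, 229.7], [269.7, 256.3], [269.2, 244.7]]
blue blade [[276.6, 198.9], [276.4, 185.6], [274.1, 212.7], [273.8, 199.6]]
```

```bash
python3 -c "
from bench import robot
print(robot.sign_off())"
```

```text
the job is handed in; nothing more can be done
None
```

Job handed in, with no verdict returned: the green tray is on the lowest rail pair and the blue on the middle pair, both against the stops, and the white and yellow signs hang at their bands, a few mm off centre at most by the cameras.

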